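# Unload the sample shaker

## Task

Switch the sample shaker off by turning the speed knob on its controller fully anticlockwise to its stop. Then free the hold-down bar: pull the spring-loaded captive screw straight up until its thread engages and drive it anticlockwise to its end stop, so that it stays up, and swing the bar about a quarter turn towards the robot, well clear of the tins. Stand every tin that is on the shaker upright in the steel tray, leave the shaker off and open, and do not disturb the other things on the bench.

Things in the scene. Friction and masses are not known exactly. Their poses are not given: they have to be found in the camera images.
- controller: The shaker's controller, a fixed cream box 100 x 100 mm, 55 mm high, with one black knob on top. Origin at the centre of its underside, z up.
- speed_knob_grip (a point): Speed knob: black disc of 44 mm diameter with an upright bar grip 42 mm long, 14 mm thick and 32 mm tall across it, on top of the controller. This point is on the knob's vertical axis, 7 mm below the top of the bar and 23 mm above the disc. Its x axis lies along the bar.
- speed_knob (a joint): Turn of the speed knob (rad), clockwise from above positive: 0 is the fully anticlockwise stop (off), 4.7 the clockwise stop. It starts between 1.2 and 2.6 and stays where it is left (friction 0.04 N m).
- shaker: Fixed sample shaker: white base 170 mm (its x) by 445 mm (y, from -210 to +235), black deck 60 mm above the bench; steel strips 8 mm high along the deck at x = +-75 mm. At y = -165 mm stands the bar's pivot post (24 mm diameter), at y = +185 mm the bracket with the captive screw. Tins stand at first about x = 0, y = -70, 0, +70 mm (one place may be empty). Origin at the centre of the underside, z up.
- screw_grip (a point): Captive screw: black upright flat wing 46 mm long, 12 mm thick, 34 mm tall on a thin steel stem above the bracket's round ferrule. Point on its vertical axis, midway up the wing (17 mm below its top); the wing's lower edge is 14 mm above the ferrule when the screw is down. y axis along the wing, x axis across its thickness. The point rises and turns with the screw.
- screw_out (a joint): How far the captive screw is pulled up (m). 0: sunk, its tip locks the bar's fork. A spring pulls it down with 4.5 N at 0, 8 N at the upper stop 0.014. Sunk, it turns some 0.2 rad, then resists and springs back. Pulled up 8 to 12 mm it can be turned anticlockwise, and the thread then carries it, to about 10.5 mm at its end stop. Let go before some 0.5 rad of turn it may snap down, later it stays up.
- screw_turn (a joint): Turn of the captive screw (rad), anticlockwise from above positive: 0 at the start, end stop at 2.4. It must be driven to the stop, which takes more than one grasp for most wrists; the thread holds it between grasps (friction 0.05 N m).
- hold_bar (a joint): Swing of the hold-down bar about its pivot post (rad): 0 over the tins, forked end under the ferrule; grows anticlockwise from above, towards the robot; stop at 1.75; well clear of the tins from 1.2. Aluminium, 26 mm wide, 8 mm thick, 383 mm long, underside 74 mm above the deck. Locked while the screw is down; stays where left (friction 0.12 N m).
- bar_handle (a point): Round upright black handle peg on top of the bar, 22 mm diameter, 52 mm tall, 150 mm from the pivot axis. This point is on its axis, 26 mm above the bar's upper face and 26 mm below the peg's top. y axis along the bar, away from the pivot.
- tray: Loose open stainless-steel tray, 260 mm (its x) by 170 mm (its y) outside, 28 mm high, walls and floor 4 mm; it stands to the left, with nothing in it at first. Origin at the centre of its underside. Three tins fit side by side along its x, 80 mm apart.
- tin1: Sealed round sample tin, aluminium with a steel lid, 54 mm diameter (lid 56), 68 mm high, 0.2 to 0.4 kg; the three tins look alike. May be absent. Origin at the centre of its underside, z up.
- tin2: Sealed round sample tin, aluminium with a steel lid, 54 mm diameter (lid 56), 68 mm high, 0.2 to 0.4 kg; the three tins look alike. May be absent. Origin at the centre of its underside, z up.
- tin3: Sealed round sample tin, aluminium with a steel lid, 54 mm diameter (lid 56), 68 mm high, 0.2 to 0.4 kg; the three tins look alike. May be absent. Origin at the centre of its underside, z up.
- drink_bottle: Drink bottle, 66 mm diameter, 210 mm high; to be left alone. Origin at the centre of its underside.
- blue_jar: Blue jar, 60 mm diameter, 70 mm high; to be left alone. Origin at the centre of its underside.
- gel_bottle: White gel bottle, 56 mm diameter, 150 mm high; to be left alone. Origin at the centre of its underside.
- tin_lid: Square steel lid lying flat, 110 x 110 x 12 mm; to be left alone. Origin at the centre of its underside.
- scoop: Spoon-shaped scoop lying flat, 190 mm long; to be left alone. Origin at the centre of its underside.
Mind the look-alikes: they are no part of the job. What is shaped like the tin3 but red is not meant.

How it is judged (in metres and radians):
On the way, in this order (a step that is already met when the one before it is completed fails the run):
1. the speed knob is turned fully anticlockwise, to its stop (value of joint speed_knob below 0.1 rad), for 0.2 s.
2. the captive screw is pulled up out of the bar before it is turned (value of joint screw_out above 0.0075 m and value of joint screw_turn below 0.6 rad), for 0.05 s.
3. the screw is driven anticlockwise to its end stop and stays up (value of joint screw_turn above 2.2 rad and value of joint screw_out above 0.009 m), for 0.2 s.
4. the hold-down bar is swung clear of the tins (value of joint hold_bar above 1.2 rad), for 0.2 s.
At the end, for the whole second after the job is handed in: Knob within 0.1 rad of its anticlockwise stop; captive screw turned past 2.2 rad and more than 9 mm out; bar swung by more than 1.2 rad; every tin standing on the tray's floor, upright within 0.15 rad and at rest (all of step 3 and value of joint speed_knob below 0.1 rad and value of joint hold_bar above 1.2 rad and x of tin1 in the frame of tray between -0.115 and 0.115 m and y of tin1 in the frame of tray between -0.07 and 0.07 m and z of each of tin1, tin2, tin3 in the frame of tray below 0.015 m and angle between each of tin1, tin2, tin3's own z axis and vertical below 0.15 rad and linear speed of each of tin1, tin2, tin3 below 0.03 m/s and x of tin2 in the frame of tray between -0.115 and 0.115 m and y of tin2 in the frame of tray between -0.07 and 0.07 m and x of tin3 in the frame of tray between -0.115 and 0.115 m and y of tin3 in the frame of tray between -0.07 and 0.07 m); the robot touches nothing.
It fails at once if a bottle or the jar is tipped over (angle between any of drink_bottle, blue_jar, gel_bottle's own z axis and vertical above 0.4 rad).
It fails at once if one of the other things on the bench is pushed more than 40 mm (distance of any of drink_bottle, blue_jar, gel_bottle, tin_lid, scoop from where it was at the start of the episode above 0.04 m).
Of tin1, tin2, tin3 only 2 to 3 are there at a start; the rules pass over those that are not, and their reading is None.
At some moment in a run one of tin1, tin2, tin3 may be knocked a few centimetres aside while the robot is not near it.
It also fails if it takes over 208 s, if anything falls off the work surface, if the arm or the gripper's body presses on something with over 40 N, if the wrist force passes 120 N, or if a joint passes its speed limit or range.

## Robot

A 6-joint arm with a two-finger parallel gripper is mounted at the origin on the work surface. World frame = base frame: x ahead of the robot, y to its left, z up, the work surface at z = 0. Lengths are in mm, angles in degrees, forces in N, time in s.
With the tool pointing down it reaches from about 350 to 850 mm from the base axis. Payload 8.1 kg.
Tool frame: the origin (TCP) lies midway between the tips of the shut fingers; the grasp point (between the pads) lies 19 mm behind it (hold_point_z is the distance from the TCP to the grasp point, in mm); z points along the fingers, y is the direction in which the jaws open and shut (so a half turn about z gives the same grasp; the last joint's range is limited). The gripper opens to 85 mm and grips with 20 to 120 N. Pads are 22 mm wide; open, the fingers measure 114 mm over their backs; the gripper's body (76 mm by 85 mm) begins 54 mm behind the grasp point. The pads swing forward as they close: fully open they stand 13 mm farther back than shut.
Start: joints at [58.247, 7.471, 85.268, -0, 87.261, -4.893], TCP at [271.07, 535.282, 231.292] pointing down, gripper open.
Joint ranges: [-169.43, 169.43], [-51.17, 129.36], [1.28, 143.12], [-76.62, 256.62], [0, 156.53], [-152.29, 152.29]. Speed limits (degrees/s): [136.94, 136.94, 159.86, 180, 180, 180].

## Interface

Orientations are given as [roll, pitch, yaw] about the fixed x, y, z axes, in that order (R = Rz(yaw) Ry(pitch) Rx(roll)).
In Python, from bench import sense, snapshot, camera_params, hand_in, hold_point_z gives the robot as it stands.
- The arm moves only by the tool servo_tool, never from a script. Its argument "motion" is a list of rows, each a list of 7 numbers: the finger opening in mm, from 0 to 85.4, then the shift along the tool's x, y, z in mm, then the turn, a rotation vector about the tool's x, y, z in rad. A call has 1 to 10 rows; each row shifts and turns the pose as measured when the row begins, along the tool's axes as they then stand; what a row does not reach is not made up. A row lasts 1/10 s, in which the tool goes at most 50 mm and 8.59 degrees, less where a joint would pass 70% of its speed; a pose out of reach is approached as far as the arm can. A call with a gripper value outside its range is refused whole. The fingers move at their own pace and stop on an object; "force" is the grip in N (left out, the last holds). Time passes only in rows, so rows that do not move let the fingers close. It gives the time, the measured TCP pose, the force and the opening at its end, in the units of the state.
- sense(): the state, without advancing time (a new reading comes with each control period).
- snapshot(name): name is "scene" or "top" or "wrist"; returns the picture (420x560x3 uint8, blue, green, red); there is no depth.
- camera_params(name): a dict with "fx", "fy", "cx", "cy" (pixels), "R" (3x3) and "t" (3): a world point X has camera coordinates R X + t; the wrist camera has in their place "tool_from_camera" (4x4, takes a point from camera to tool coordinates, whose origin is the TCP and whose axes are the flange's). Camera axes: x right, y down, z forward; pixel columns grow to the right and rows downward; lengths in mm; the calibration is good to about 2 mm. A picture is of the moment at which its call begins: read the wrist's pose just before it. camera_params takes no time and is no camera call.
- hand_in(): hands the job in, once; it reports no verdict.
The state is a dict: "time": time; "joint_pos": joint angles; "qd": joint speeds; "joint_efforts": joint torques, N m; "tool_pos": TCP position; "tcp_rot": TCP orientation; "ft_force": force on the tool from outside, world axes, zero at the start; "wrist_torque": the same for the moment, N m; "finger_gap": finger opening in mm.
Only numpy, scipy, OpenCV 4.12 (cv2) and the standard library are available. Lean on these libraries where they do the work, as an engineer would, in place of code of your own. Each camera call takes 0.05 s, during which the arm holds its last target. There are 200 camera calls.

## Working session

There is one attempt and no reset: what is moved stays moved. The work goes in short steps, Python scripts to look and compute and a tool call to move; the robot and the scene stay as the last step left them, time stands still between calls to the robot, and variables do not carry over. Pictures are saved under pics/ and viewed, about 12 in all and at most 16, crops included, and the job is handed in when it is done.

Besides the shell and the picture viewer there is one more tool, called after "Emit:" as name(argument=value, ...) on one line, values as JSON. servo_tool: Moves the arm, as the interface text tells. Its arguments: {"type":"object","properties":{"motion":{"type":"array"},"force":{"type":"number"}},"required":["motion"]}

```bash
mkdir -p pics; ls; python3 - <<'E'
from bench import *
import cv2,numpy as np
print(sense(),hold_point_z)
for n in("scene","top","wrist"):
    cv2.imwrite(f"pics/{n}0.png",snapshot(n)); p=camera_params(n); print(n,{k:np.round(v,3).tolist() for k,v in p.items()})
a=[cv2.imread(f"pics/{n}0.png") for n in("scene","top")]
E
```

```text
pics
{'time': 0.0, 'joint_pos': array([ 5.82458393e+01,  7.51408891e+00,  8.53308641e+01, -4.04735520e-04,
        8.72620590e+01, -4.89412302e+00]), 'qd': array([ 0.0435153 ,  0.00234889, -0.0186895 , -0.05110341, -0.02415456,
       -0.0010162 ]), 'joint_efforts': array([-2.51563026e-03, -5.69383264e+01, -5.00552559e+01, -4.25537492e-04,
        1.47849019e-02, -3.02324872e-05]), 'tool_pos': array([270.78235156, 534.79092327, 230.23987768]), 'tcp_rot': array([-1.79893344e+02, -8.72693195e-03,  1.53139974e+02]), 'ft_force': array([-0.61640016,  0.81999199, -0.33946403]), 'wrist_torque': array([-0.02315265,  0.01087001,  0.02601527]), 'finger_gap': 85.10538983985232} 18.700000000000003
scene {'fx': 475.473, 'fy': 475.473, 'cx': 283.219, 'cy': 209.529, 'R': [[-0.276, 0.961, 0.009], [0.735, 0.218, -0.642], [-0.619, -0.171, -0.767]], 't': [85.148, -380.344, 1848.849]}
top {'fx': 469.867, 'fy': 469.867, 'cx': 278.666, 'cy': 205.861, 'R': [[-0.014, -1.0, 0.004], [-0.996, 0.013, -0.086], [0.085, -0.005, -0.996]], 't': [101.88, 629.65, 1357.427]}
wrist {'fx': 309.416, 'fy': 309.416, 'cx': 280.945, 'cy': 207.065, 'tool_from_camera': [[0.001, -0.963, -0.268, 66.542], [1.0, 0.0, 0.002, -0.144], [-0.001, -0.268, 0.963, -143.526], [0.0, 0.0, 0.0, 1.0]]}
```

View pics/top0.png

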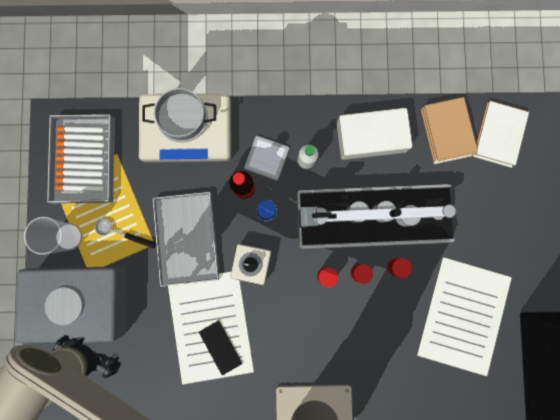

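View pics/scene0.png

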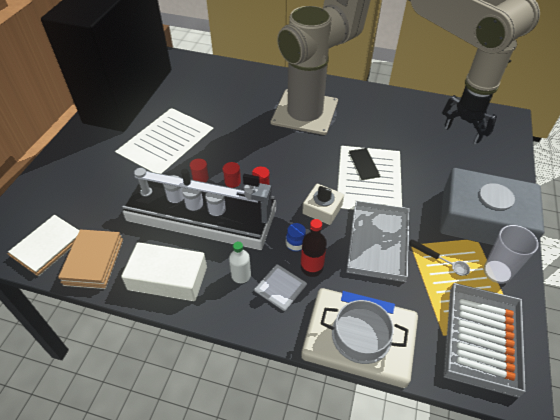

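Top view: controller at about (250,264); the shaker spans (300–453, 187–247) with its pivot at (449,212) and the screw bracket at (315,213). Tins are at about (360,212), (385,211) and (410,215), the tray at (187,238), and the red look-alikes in front of the shaker. Next I'll zoom in and measure.

```bash
cat > h.py <<'E'
from bench import *
import cv2,numpy as np
from scipy.spatial.transform import Rotation as Ro
def cam(n,s=None):
    p=camera_params(n)
    if n!="wrist": return p,np.array(p["R"]),np.array(p["t"])
    s=s or sense(); T=np.eye(4);T[:3,:3]=Ro.from_euler("xyz",s["tcp_rot"],degrees=True).as_matrix();T[:3,3]=s["tool_pos"]
    W=np.linalg.inv(T@np.array(p["tool_from_camera"])); return p,W[:3,:3],W[:3,3]
def pt(c,u,v,z):
    p,R,t=c; d=R.T@np.array([(u-p["cx"])/p["fx"],(v-p["cy"])/p["fy"],1]); o=-R.T@t
    return np.round(o+d*(z-o[2])/d[2],1)
def px(c,X):
    p,R,t=c; q=R@np.array(X)+t; return np.round([p["fx"]*q[0]/q[2]+p["cx"],p["fy"]*q[1]/q[2]+p["cy"]],1)
def crop(img,u0,v0,u1,v1,k,name): cv2.imwrite(f"pics/{name}.png",cv2.resize(img[v0:v1,u0:u1],None,fx=k,fy=k,interpolation=cv2.INTER_CUBIC))
E
python3 - <<'E'
from h import *
i=cv2.imread("pics/top0.png"); crop(i,225,180,460,290,3.4,"c1")
c=cam("top")
# tray mask corners by hand from view
for u,v in[(154,196),(211,192),(219,281),(160,286)]:print("tray",pt(c,u,v,28))
# controller
b=i[235:295,225:280].astype(int); m=(b.min(2)>150).astype(np.uint8)
k=max(cv2.findContours(m,0,2)[0],key=cv2.contourArea); r=cv2.minAreaRect(k); bx=cv2.boxPoints(r)+[225,235]; print("ctrl",bx.tolist(),[pt(c,*q,55).tolist() for q in bx])
print("pivot",pt(c,449,212,150),"red",[pt(c,*q,68).tolist() for q in[(328,277),(362,273),(401,268)]])
for q in[(301,192),(452,187),(454,241),(301,247)]: print("shk",pt(c,*q,68))
E
```

```text
tray [664.9 460.3  28. ]
tray [674.5 292.5  28. ]
tray [414.3 269.6  28. ]
tray [402.3 440.5  28. ]
ctrl [[220.80698776245117, 293.12645721435547], [231.24792098999023, 243.00998306274414], [270.0232963562012, 251.08818817138672], [259.5823631286621, 301.2046661376953]] [[382.1, 261.2, 55.0], [523.5, 230.9, 55.0], [499.0, 120.1, 55.0], [357.9, 151.4, 55.0]]
pivot [ 597.8 -362.8  150. ] red [[424.1, -42.8, 68.0], [434.0, -139.2, 68.0], [446.5, -250.0, 68.0]]
shk [666.4  29.1  68. ]
shk [ 675.2 -404.8   68. ]
shk [ 520.6 -403.5   68. ]
shk [509.4  31.9  68. ]
```

View pics/c1.png

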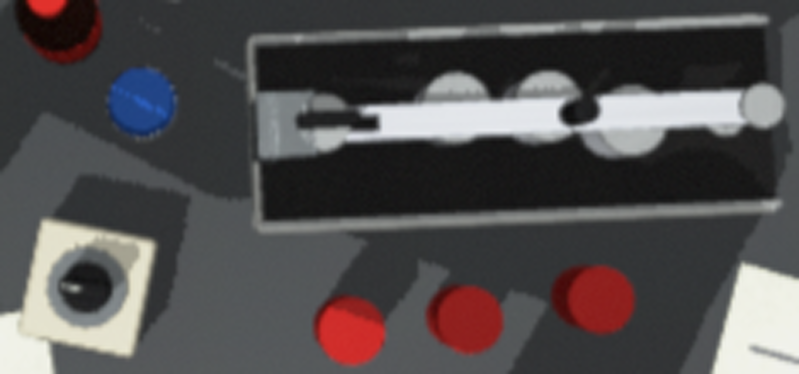

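```bash
cat >> h.py <<'E'
def go(x,y,z,yaw=None):
    s=sense(); R=Ro.from_euler("xyz",s["tcp_rot"],degrees=True).as_matrix()
    d=R.T@(np.array([x,y,z])-s["tool_pos"]); print("d tool mm",np.round(d,1),"len",round(np.linalg.norm(d),1))
    if yaw is not None:
        w=Ro.from_matrix(R.T@Ro.from_euler("xyz",[180,0,yaw],degrees=True).as_matrix()).as_rotvec(); print("rotvec",np.round(w,3))
def st():
    s=sense(); print("t",round(s["time"],2),"tcp",np.round(s["tool_pos"],1),"rpy",np.round(s["tcp_rot"],1),"gap",round(s["finger_gap"],1),"F",np.round(s["ft_force"],1),"T",np.round(s["wrist_torque"],2),"j",np.round(s["joint_pos"],1))
E
python3 - <<'E'
from h import *
i=cv2.imread("pics/top0.png");c=cam("top")
f=lambda a,b:(225+a/3.4,180+b/3.4)
for q in[(42,218),(157,240),(131,356),(18,333)]:print("ctrl",pt(c,*f(*q),55))
print("knob",pt(c,*f(87,287),62),"bar top",pt(c,*f(85,287),95))
print("pivot",pt(c,*f(762,105),155),"peg top",pt(c,*f(585,102),194),"red",[pt(c,*f(*q),68) for q in[(351,331),(471,319),(600,299)]])
print("wing",pt(c,*f(330,118),160), "fork", pt(c,*f(355,123),142), "piv@142", pt(c,*f(762,107),142))
go(465,190,250)
E
```

```text
ctrl [520.1 213.4  55. ]
ctrl [500.3 116.8  55. ]
ctrl [404.  139.7  55. ]
ctrl [424.4 234.1  55. ]
knob [462.1 175.6  62. ] bar top [463.4 175.4  95. ]
pivot [ 600.5 -361.4  155. ] peg top [ 601.8 -212.1  194. ] red [array([423.1, -43.5,  68. ]), array([ 431.6, -143.4,   68. ]), array([ 446.6, -251.3,   68. ])]
wing [594.4 -20.9 160. ] fork [591.4 -42.4 142. ] piv@142 [ 599.8 -366.1  142. ]
d tool mm [-329.  -220.   -19.2] len 396.3
```

Emit:
servo_tool(motion=[[85,-34,-23,-2,0,0,0],[85,-34,-23,-2,0,0,0],[85,-34,-23,-2,0,0,0],[85,-34,-23,-2,0,0,0],[85,-34,-23,-2,0,0,0],[85,-34,-23,-2,0,0,0],[85,-34,-23,-2,0,0,0],[85,-34,-23,-2,0,0,0],[85,-34,-23,-2,0,0,0],[85,-34,-23,-2,0,0,0]], force=60)

```text
time: 1.15
tool_pos: [472.9, 166.4, 247.1]
tcp_rot: [-179.7, -0.2, 153.7]
ft_force: [0.2, 1.1, -0.4]
finger_gap: 85.1
```

Emit:
servo_tool(motion=[[85,0,0,0,0,0,0],[85,0,0,0,0,0,0]])

```text
time: 1.35
tool_pos: [474.8, 161.6, 246.8]
tcp_rot: [-179.6, -0.1, 153.3]
ft_force: [0.9, 0.2, 0.3]
finger_gap: 85.0
```

```bash
python3 - <<'E'
from h import *
st(); c=cam("wrist"); i=snapshot("wrist"); cv2.imwrite("pics/w1.png",i)
for z in (55,70,95): print(z,px(c,[462,176,z]))
E
```

```text
t 1.35 tcp [474.8 161.6 246.8] rpy [-1.796e+02 -1.000e-01  1.533e+02] gap 85.0 F [0.9 0.2 0.3] T [ 0.05 -0.   -0.02] j [ 13.1  -7.9  99.   -0.2  89.3 -50.2]
55 [288.4 167.8]
70 [288.7 169.9]
95 [289.2 173.8]
```

View pics/w1.png

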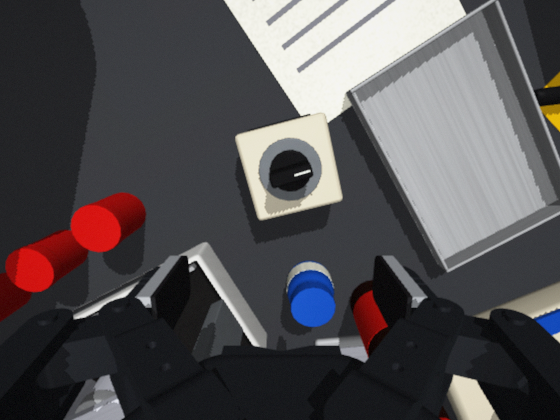

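Knob at about (291,170), as predicted; the white pointer mark is at (302,174). I'll zoom with contrast to get the bar's direction.

```bash
python3 - <<'E'
from h import *
i=cv2.imread("pics/w1.png"); j=np.clip(255*(i/255.)**.4,0,255).astype(np.uint8)
crop(j,245,125,335,215,6,"w1c")
E
```

```text
(no output)
```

View pics/w1c.png

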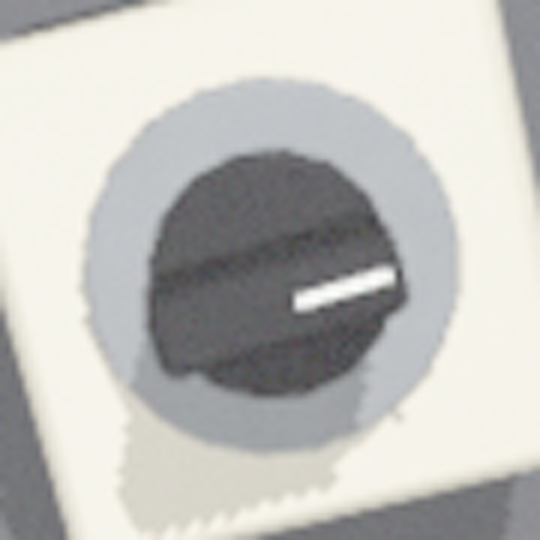

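Emit:
servo_tool(motion=[[85,0,0,0,0,0,0.145],[85,0,0,0,0,0,0.145],[85,0,0,0,0,0,0.145],[85,0,0,0,0,0,0.145],[85,0,0,0,0,0,0.145],[85,0,0,0,0,0,0.145],[85,0,0,0,0,0,0.145],[85,0,0,0,0,0,0.145],[85,0,0,0,0,0,0.1],[45,0,0,0,0,0,0]])

```text
time: 2.4
tool_pos: [467.1, 175.5, 244.4]
tcp_rot: [-179.5, 0.3, 79.3]
ft_force: [-0.0, 0.8, -0.3]
finger_gap: 72.8
```

```bash
python3 - <<'E'
from h import *
s={"tool_pos":np.array([474.8,161.6,246.8]),"tcp_rot":np.array([-179.6,-.1,153.3])}
c=cam("wrist",s); print(pt(c,292.2,175.8,94),pt(c,290.8,170.5,65),pt(c,291,168.7,55))
st(); go(462,176,130,78.9)
E
```

```text
[464.7 179.3  94. ] [463.8 179.1  65. ] [463.6 179.7  55. ]
t 2.4 tcp [467.1 175.5 244.4] rpy [-179.5    0.3   79.3] gap 72.8 F [-0.   0.8 -0.3] T [-0.04 -0.02  0.06] j [14.8 -8.  99.3 -0.1 89.3 25.4]
d tool mm [  0.2  -4.1 114.5] len 114.6
rotvec [-0.009  0.006  0.008]
```

Emit:
servo_tool(motion=[[45,0.5,-1,25,-0.009,0.006,0.0],[45,0.5,-1,25,0,0,0],[45,0.5,-1,25,0,0,0],[45,0.3,-1,25,0,0,0],[45,0,0,25,0,0,0],[45,0,0,15,0,0,0],[45,0,0,0,0,0,0]])

```text
time: 3.1
tool_pos: [460.3, 185.4, 100.4]
tcp_rot: [179.9, -0.1, 81.3]
ft_force: [-0.2, 0.2, 0.2]
finger_gap: 44.9
```

```bash
python3 - <<'E'
from h import *
st(); go(463.5,178,76,78.9)
E
```

```text
t 3.1 tcp [460.3 185.4 100.4] rpy [ 1.799e+02 -1.000e-01  8.130e+01] gap 44.9 F [-0.2  0.2  0.2] T [-0.01 -0.02  0.02] j [ 1.600e+01 -2.800e+00  1.099e+02  1.000e-01  7.280e+01  2.460e+01]
d tool mm [-6.9  4.3 24.4] len 25.7
rotvec [ 0.001 -0.002  0.043]
```

Emit:
servo_tool(motion=[[45,-3.5,2,0,0,0,0.04],[45,-3.5,2,4,0,0,0],[45,0,0,10,0,0,0],[45,0,0,8,0,0,0],[45,0,0,0,0,0,0]])

```text
time: 3.6
tool_pos: [465.0, 178.9, 80.1]
tcp_rot: [179.7, -0.3, 79.2]
ft_force: [-0.9, -0.4, 0.3]
finger_gap: 44.9
```

```bash
python3 - <<'E'
from h import *
st(); go(463.5,178,76,78.9)
i=snapshot("wrist"); j=np.clip(255*(i/255.)**.5,0,255).astype(np.uint8); crop(j,160,80,420,300,3,"w2")
E
```

```text
t 3.6 tcp [465.  178.9  80.1] rpy [179.7  -0.3  79.2] gap 44.9 F [-0.9 -0.4  0.3] T [-0.02  0.02  0.02] j [ 1.510e+01 -1.300e+00  1.108e+02  1.000e-01  7.020e+01  2.590e+01]
d tool mm [-1.2 -1.3  4.1] len 4.5
rotvec [ 0.006 -0.005  0.005]
```

View pics/w2.png

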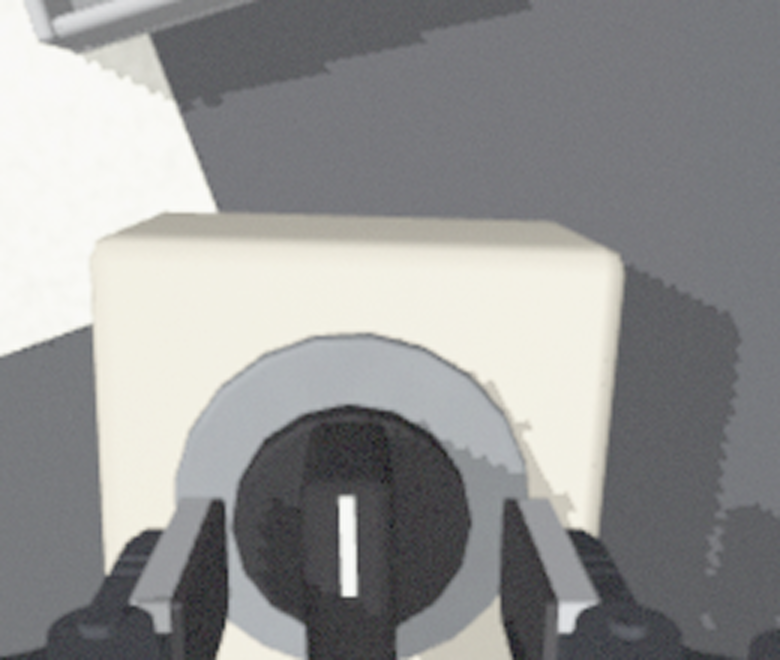

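Emit:
servo_tool(motion=[[45,-1,-1,3,0,0,0],[10,0,0,0,0,0,0],[10,0,0,0,0,0,0],[10,0,0,0,0,0,0],[10,0,0,0,0,0,0]], force=30)

```text
time: 4.15
tool_pos: [462.8, 178.8, 78.2]
tcp_rot: [179.8, -0.3, 79.2]
ft_force: [3.1, -1.6, -5.1]
finger_gap: 13.6
```

Emit:
servo_tool(motion=[[10,0,0,0,0,0,-0.1],[10,0,0,0,0,0,-0.1],[10,0,0,0,0,0,-0.1],[10,0,0,0,0,0,-0.1],[10,0,0,0,0,0,-0.1]])

```text
time: 4.65
tool_pos: [462.0, 178.7, 78.2]
tcp_rot: [179.8, -0.2, 108.8]
ft_force: [-1.9, -0.2, 0.3]
finger_gap: 13.4
```

```bash
python3 - <<'E'
from h import *
st(); go(463.5,178,76)
E
```

```text
t 4.65 tcp [462.  178.7  78.2] rpy [179.8  -0.2 108.8] gap 13.4 F [-1.9 -0.2  0.3] T [-0.03  0.24 -0.04] j [ 15.1  -1.4 111.1   0.2  70.1  -3.8]
d tool mm [-1.2  1.2  2.2] len 2.8
```

Emit:
servo_tool(motion=[[10,0,0,0,0,0,-0.1],[10,0,0,0,0,0,-0.1],[10,0,0,0,0,0,-0.1],[10,0,0,0,0,0,-0.1],[10,0,0,0,0,0,-0.1],[10,0,0,0,0,0,-0.1],[10,0,0,0,0,0,-0.1]])

```text
time: 5.35
tool_pos: [460.9, 178.0, 78.2]
tcp_rot: [179.8, -0.1, 150.6]
ft_force: [-0.6, -0.2, 0.4]
finger_gap: 13.5
```

Emit:
servo_tool(motion=[[10,0,0,0,0,0,-0.1],[10,0,0,0,0,0,-0.1],[10,0,0,0,0,0,-0.1],[10,0,0,0,0,0,-0.1]])

```text
time: 5.75
tool_pos: [460.1, 177.6, 78.3]
tcp_rot: [179.8, -0.1, 174.4]
ft_force: [-3.3, -0.9, 7.1]
finger_gap: 13.2
```

```bash
python3 - <<'E'
from h import *
st(); go(463.5,178,76)
E
```

```text
t 5.75 tcp [460.1 177.6  78.3] rpy [ 1.798e+02 -1.000e-01  1.744e+02] gap 13.2 F [-3.3 -0.9  7.1] T [ 0.01  0.7  -1.71] j [ 15.   -1.5 111.2   0.2  70.4 -69.5]
d tool mm [-3.4  0.7  2.3] len 4.1
```

Emit:
servo_tool(motion=[[10,0,0,0,0,0,-0.06],[10,0,0,0,0,0,0],[10,0,0,0,0,0,0],[10,0,0,0,0,0,0]])

```text
time: 6.15
tool_pos: [460.0, 177.6, 78.4]
tcp_rot: [179.7, -0.2, 177.4]
ft_force: [0.6, 1.3, -0.7]
finger_gap: 13.6
```

Emit:
servo_tool(motion=[[45,0,0,0,0,0,0],[45,0,0,0,0,0,0],[45,0,0,0,0,0,0]])

```text
time: 6.45
tool_pos: [460.5, 177.4, 78.7]
tcp_rot: [179.8, -0.1, 177.6]
ft_force: [0.6, -0.7, -0.3]
finger_gap: 44.6
```

```bash
python3 - <<'E'
from h import *
st()
i=snapshot("wrist"); j=np.clip(255*(i/255.)**.5,0,255).astype(np.uint8); crop(j,160,80,420,300,3,"w3")
E
```

```text
t 6.45 tcp [460.5 177.4  78.7] rpy [ 1.798e+02 -1.000e-01  1.776e+02] gap 44.6 F [ 0.6 -0.7 -0.3] T [ 0.01  0.02 -0.  ] j [ 14.9  -1.5 111.1   0.2  70.4 -72.7]
```

View pics/w3.png

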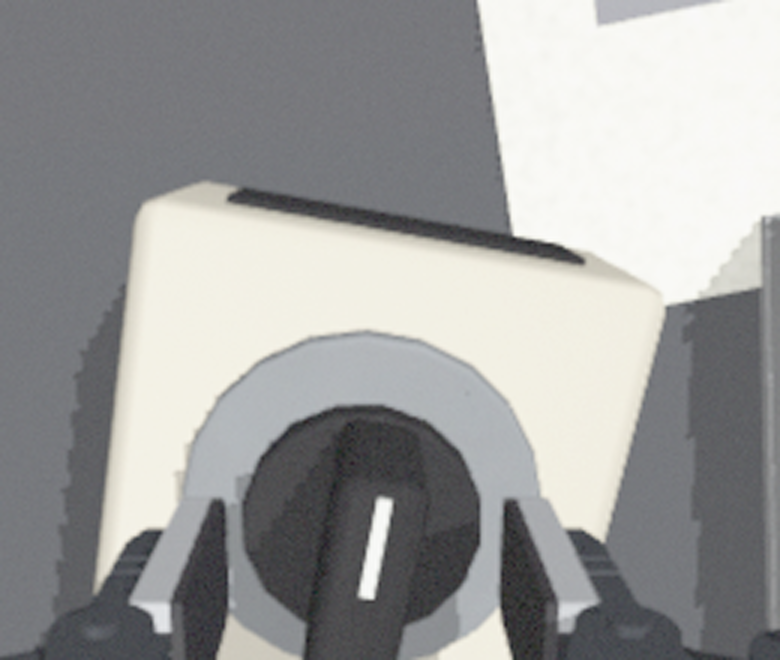

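Emit:
servo_tool(motion=[[45,0,0,-20,0,0,0],[45,0,0,-25,0,0,0],[60,0,0,-25,0,0,0.14],[85,0,0,-25,0,0,0.145],[85,0,0,-25,0,0,0.145],[85,0,0,-25,0,0,0.145],[85,0,0,-25,0,0,0.145],[85,0,0,-25,0,0,0.145],[85,0,0,-25,0,0,0.145],[85,0,0,-25,0,0,0.145]])

```text
time: 7.5
tool_pos: [457.6, 176.7, 328.9]
tcp_rot: [-179.5, -0.1, 109.5]
ft_force: [0.0, -0.4, -1.1]
finger_gap: 85.4
```

Emit:
servo_tool(motion=[[85,0,0,0,0,0,0.14],[85,0,0,0,0,0,0.14],[85,0,0,0,0,0,0.06],[85,0,0,0,0,0,0]])

```text
time: 7.9
tool_pos: [459.6, 177.6, 335.7]
tcp_rot: [179.9, -0.0, 89.1]
ft_force: [-0.4, -0.9, 0.2]
finger_gap: 84.9
```

```bash
python3 - <<'E'
from h import *
st(); go(592,-20,310,91.4)
E
```

```text
t 7.9 tcp [459.6 177.6 335.7] rpy [179.9  -0.   89.1] gap 84.9 F [-0.4 -0.9  0.2] T [ 0.   -0.01 -0.03] j [ 15.1 -10.5  92.1   0.   98.2  16. ]
d tool mm [-195.6  135.3   25.7] len 239.3
rotvec [ 0.002 -0.001 -0.039]
```

Emit:
servo_tool(motion=[[85,-28,19,3,0,0,-0.03],[85,-28,19,3,0,0,0],[85,-28,19,3,0,0,0],[85,-28,19,3,0,0,0],[85,-28,19,3,0,0,0],[85,-28,19,3,0,0,0],[85,-20,16,3,0,0,0],[85,0,0,0,0,0,0],[85,0,0,0,0,0,0]])

```text
time: 8.8
tool_pos: [597.5, -13.2, 312.9]
tcp_rot: [180.0, -0.1, 92.5]
ft_force: [-0.3, 0.3, 0.3]
finger_gap: 85.1
```

```bash
python3 - <<'E'
from h import *
st(); go(592,-15,310,91.4); c=cam("wrist"); i=snapshot("wrist"); cv2.imwrite("pics/w4r.png",i)
j=np.clip(255*(i/255.)**.5,0,255).astype(np.uint8); cv2.imwrite("pics/w4.png",cv2.resize(j,(784,588)))
for z in (142,180): print(px(c,[592,-15,z]))
E
```

```text
t 8.8 tcp [597.5 -13.2 312.9] rpy [ 1.80e+02 -1.00e-01  9.25e+01] gap 85.1 F [-0.3  0.3  0.3] T [-0.04 -0.03 -0.02] j [-6.2  6.  78.4  0.1 95.5 -8.8]
d tool mm [-1.5 -5.6  2.9] len 6.5
rotvec [ 0.001 -0.001  0.02 ]
[274.1 190.1]
[273.3 198.9]
```

View pics/w4.png

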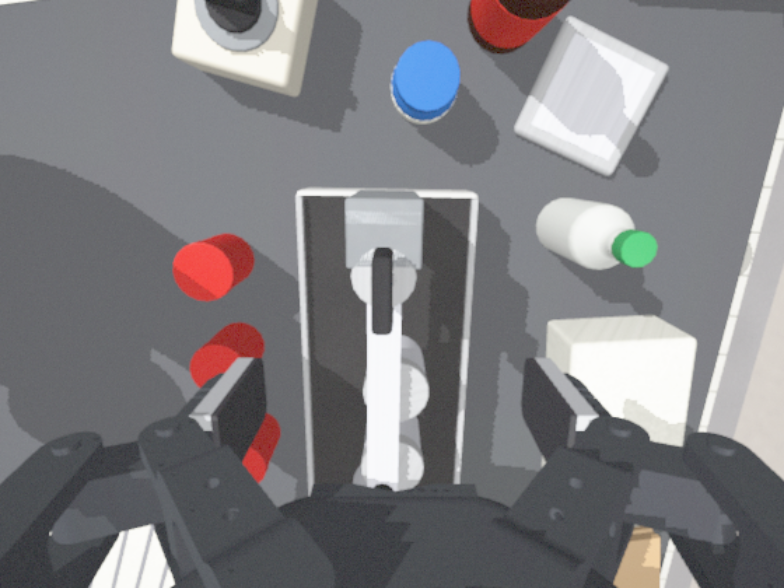

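```bash
python3 - <<'E'
from h import *
i=cv2.imread("pics/w4r.png"); g=cv2.cvtColor(i,cv2.COLOR_BGR2GRAY)
print("col prof",g[172:245,272].tolist()); print("row215",g[215,255:292].tolist()); print("row232",g[232,255:292].tolist())
s={"tool_pos":np.array([597.5,-13.2,312.9]),"tcp_rot":np.array([180,-.1,92.5])}
c=cam("wrist",s)
for zf in(135,142,150,158,165): print(zf,pt(c,273.6,198.6,zf),pt(c,272.9,237.8,zf+48)+[0,23,0],"near bottom",pt(c,273,177.5,zf+14)-[0,23,0])
j=np.clip(255*(i/255.)**.35,0,255).astype(np.uint8); crop(j,240,130,310,250,5,"w4c")
E
```

```text
col prof [145, 143, 145, 145, 108, 14, 15, 20, 17, 15, 15, 21, 23, 30, 30, 27, 31, 27, 31, 30, 25, 28, 29, 29, 24, 27, 25, 30, 27, 27, 29, 29, 31, 29, 26, 29, 29, 28, 29, 29, 33, 30, 28, 27, 32, 28, 30, 29, 28, 29, 28, 28, 30, 28, 28, 27, 28, 29, 28, 28, 31, 31, 33, 31, 28, 29, 50, 194, 244, 243, 244, 244, 244]
row215 [32, 33, 32, 27, 67, 136, 181, 204, 215, 191, 109, 28, 27, 26, 31, 28, 28, 27, 30, 30, 30, 29, 24, 24, 18, 103, 143, 142, 143, 144, 142, 137, 120, 81, 42, 33, 29]
row232 [33, 32, 31, 32, 34, 30, 68, 211, 244, 231, 138, 29, 25, 27, 27, 26, 27, 31, 28, 30, 32, 31, 27, 26, 32, 166, 233, 243, 244, 243, 243, 187, 29, 29, 34, 34, 31]
135 [591.7 -25.7 135. ] [593.  -28.9 183. ] near bottom [590.4 -23.5 149. ]
142 [591.7 -24.  142. ] [593.1 -26.2 190. ] near bottom [590.5 -22.3 156. ]
150 [591.8 -22.  150. ] [593.2 -23.1 198. ] near bottom [590.6 -20.9 164. ]
158 [591.9 -20.1 158. ] [593.3 -20.1 206. ] near bottom [590.8 -19.5 172. ]
165 [592.  -18.3 165. ] [593.3 -17.4 213. ] near bottom [590.9 -18.2 179. ]
```

View pics/w4c.png

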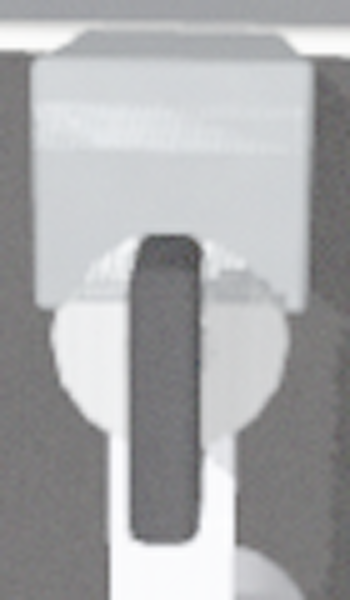

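```bash
python3 - <<'E'
from h import *
s={"tool_pos":np.array([597.5,-13.2,312.9]),"tcp_rot":np.array([180,-.1,92.5])}
c=cam("wrist",s)
for z in(185,190,195,200,205,210):
  a=pt(c,273,184.3,z);b=pt(c,273,238,z); e=pt(c,265.8,232,z)-pt(c,279.8,232,z); print(z,a,b,(a-b)[1],(a+b)/2,"thick",abs(e[0]),"bottom-near",pt(c,273,176.5,z-34)[1])
E
```

```text
185 [ 5.912e+02 -3.000e-01  1.850e+02] [593.2 -51.4 185. ] 51.1 [592.2  -25.85 185.  ] thick 13.099999999999909 bottom-near 0.9
190 [591.3   0.7 190. ] [593.2 -49.4 190. ] 50.1 [592.25 -24.35 190.  ] thick 12.800000000000068 bottom-near 1.7
195 [591.4   1.7 195. ] [593.2 -47.5 195. ] 49.2 [592.3 -22.9 195. ] thick 12.5 bottom-near 2.6
200 [591.5   2.7 200. ] [593.3 -45.6 200. ] 48.300000000000004 [592.4  -21.45 200.  ] thick 12.300000000000068 bottom-near 3.4
205 [591.6   3.7 205. ] [593.3 -43.6 205. ] 47.300000000000004 [592.45 -19.95 205.  ] thick 12.100000000000023 bottom-near 4.3
210 [591.6   4.7 210. ] [593.4 -41.7 210. ] 46.400000000000006 [592.5 -18.5 210. ] thick 11.799999999999955 bottom-near 5.2
```

Emit:
servo_tool(motion=[[40,-1.5,-1.5,20,0,0,0],[40,-1.5,-1.5,25,0,0,0],[40,-1.5,-1,25,0,0,0],[40,0,0,20,0,0,0],[40,0,0,0,0,0,0],[40,0,0,0,0,0,0]])

```text
time: 9.45
tool_pos: [592.1, -11.1, 224.4]
tcp_rot: [179.6, -0.1, 93.3]
ft_force: [0.0, -0.6, -0.1]
finger_gap: 40.2
```

```bash
python3 - <<'E'
from h import *
st(); go(592.4,-19,178,92.3)
E
```

```text
t 9.45 tcp [592.1 -11.1 224.4] rpy [ 1.796e+02 -1.000e-01  9.330e+01] gap 40.2 F [ 0.  -0.6 -0.1] T [-0.05  0.04 -0.02] j [-6.1  6.1 87.5  0.1 86.1 -9.4]
d tool mm [-8.  -0.4 46.4] len 47.0
rotvec [ 0.006 -0.001  0.017]
```

Emit:
servo_tool(motion=[[40,-4,0,0,0.006,0,0.015],[40,-4,0,10,0,0,0],[40,0,0,18,0,0,0],[40,0,0,14,0,0,0],[40,0,0,0,0,0,0]])

```text
time: 9.95
tool_pos: [595.4, -19.5, 186.2]
tcp_rot: [179.5, 0.0, 92.4]
ft_force: [0.1, -1.7, -0.8]
finger_gap: 40.1
```

```bash
python3 - <<'E'
from h import *
st(); go(592.4,-19,178,92.3)
c=cam("wrist"); i=snapshot("wrist"); cv2.imwrite("pics/w5r.png",i)
j=np.clip(255*(i/255.)**.5,0,255).astype(np.uint8); crop(j,160,100,400,300,3,"w5")
E
```

```text
t 9.95 tcp [595.4 -19.5 186.2] rpy [179.5   0.   92.4] gap 40.1 F [ 0.1 -1.7 -0.8] T [-0.01 -0.01  0.  ] j [-6.8  7.7 89.7  0.1 82.1 -9.3]
d tool mm [ 0.7 -3.1  8.2] len 8.8
rotvec [0.009 0.001 0.003]
```

View pics/w5.png

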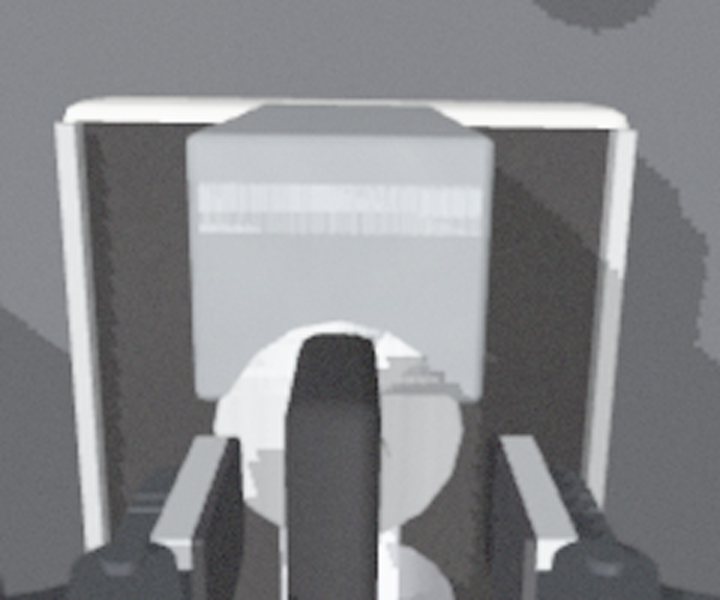

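Emit:
servo_tool(motion=[[40,0,-4,0,0.008,0,0],[40,0,0,6,0,0,0],[40,0,0,0,0,0,0],[8,0,0,0,0,0,0],[8,0,0,0,0,0,0],[8,0,0,0,0,0,0],[8,0,0,0,0,0,0]], force=60)

```text
time: 10.7
tool_pos: [591.3, -20.2, 183.6]
tcp_rot: [179.9, 0.1, 92.4]
ft_force: [1.0, -0.0, -2.3]
finger_gap: 11.6
```

```bash
python3 - <<'E'
from h import *
st()
E
```

```text
t 10.7 tcp [591.3 -20.2 183.6] rpy [1.799e+02 1.000e-01 9.240e+01] gap 11.6 F [ 1.  -0.  -2.3] T [ 0.04 -0.31  0.02] j [-6.9  7.6 90.1 -0.1 82.2 -9.3]
```

Emit:
servo_tool(motion=[[8,0,0,-4,0,0,0],[8,0,0,-4,0,0,0],[8,0,0,-3,0,0,0],[8,0,0,0,0,0,0]], force=80)

```text
time: 11.1
tool_pos: [591.3, -20.2, 193.1]
tcp_rot: [180.0, 0.1, 92.4]
ft_force: [2.7, -0.2, -8.0]
finger_gap: 11.1
```

```bash
python3 - <<'E'
from h import *
st()
E
```

```text
t 11.1 tcp [591.3 -20.2 193.1] rpy [1.80e+02 1.00e-01 9.24e+01] gap 11.1 F [ 2.7 -0.2 -8. ] T [-0.09 -0.57 -0.01] j [-6.9  7.3 89.4 -0.1 83.2 -9.3]
```

Emit:
servo_tool(motion=[[8,0,0,0,0,0,-0.1],[8,0,0,0,0,0,-0.1],[8,0,0,0,0,0,-0.1],[8,0,0,0,0,0,-0.1],[8,0,0,0,0,0,-0.1],[8,0,0,0,0,0,-0.1]])

```text
time: 11.7
tool_pos: [594.8, -18.8, 192.7]
tcp_rot: [179.6, 0.2, 128.0]
ft_force: [5.9, 1.7, -8.0]
finger_gap: 11.1
```

```bash
python3 - <<'E'
from h import *
st(); go(591.3,-20.2,193.1)
E
```

```text
t 11.7 tcp [594.8 -18.8 192.7] rpy [179.6   0.2 128. ] gap 11.1 F [ 5.9  1.7 -8. ] T [ 0.26 -0.91 -0.08] j [ -6.8   7.4  89.3   0.1  82.8 -44.9]
d tool mm [ 1.  -3.7 -0.5] len 3.8
```

Emit:
servo_tool(motion=[[8,0,-1,0,0,0,-0.1],[8,0,-1,0,0,0,-0.1],[8,0,0,0,0,0,-0.1],[8,0,0,0,0,0,-0.1],[8,0,0,0,0,0,-0.1],[8,0,0,0,0,0,-0.1]])

```text
time: 12.3
tool_pos: [597.0, -15.4, 192.6]
tcp_rot: [179.3, 0.7, 164.0]
ft_force: [2.4, 3.1, -3.8]
finger_gap: 10.6
```

Emit:
servo_tool(motion=[[8,0,0,0,0,0,-0.1],[8,0,0,0,0,0,-0.1],[8,0,0,0,0,0,-0.1],[8,0,0,0,0,0,-0.1],[8,0,0,0,0,0,-0.1]])

```text
time: 12.8
tool_pos: [597.0, -12.0, 193.5]
tcp_rot: [179.4, 1.1, -166.1]
ft_force: [1.1, 2.1, -3.5]
finger_gap: 11.0
```

```bash
python3 - <<'E'
from h import *
st(); go(591.3,-20.2,193.1)
E
```

```text
t 12.8 tcp [597.  -12.  193.5] rpy [ 179.4    1.1 -166.1] gap 11.0 F [ 1.1  2.1 -3.5] T [ 0.3   0.11 -0.16] j [  -6.6    7.3   89.4    0.9   82.5 -110.6]
d tool mm [ 7.6 -6.6  0.2] len 10.0
```

Emit:
servo_tool(motion=[[8,0,0,0,0,0,-0.1],[8,0,0,0,0,0,-0.1],[8,0,0,0,0,0,-0.1],[8,0,0,0,0,0,-0.1]])

```text
time: 13.2
tool_pos: [595.8, -9.6, 194.2]
tcp_rot: [179.6, 1.2, -142.1]
ft_force: [-0.5, 1.7, -1.4]
finger_gap: 11.2
```

```bash
python3 - <<'E'
from h import *
st()
E
```

```text
t 13.2 tcp [595.8  -9.6 194.2] rpy [ 179.6    1.2 -142.1] gap 11.2 F [-0.5  1.7 -1.4] T [ 0.14  0.49 -0.16] j [  -6.5    7.3   89.4    1.1   82.8 -134.5]
```

Emit:
servo_tool(motion=[[8,0,0,0,0,0,-0.08],[8,0,0,0,0,0,-0.08],[8,0,0,0,0,0,-0.04],[8,0,0,0,0,0,0]])

```text
time: 13.6
tool_pos: [594.7, -8.6, 194.8]
tcp_rot: [179.7, 1.2, -130.0]
ft_force: [2.4, -1.2, -4.2]
finger_gap: 11.0
```

```bash
python3 - <<'E'
from h import *
st()
E
```

```text
t 13.6 tcp [594.7  -8.6 194.8] rpy [ 179.7    1.2 -130. ] gap 11.0 F [ 2.4 -1.2 -4.2] T [-0.33 -0.15 -0.3 ] j [  -6.5    7.2   89.4    1.1   83.  -146.6]
```

Emit:
servo_tool(motion=[[45,0,0,0,0,0,0],[45,0,0,0,0,0,0],[45,0,0,0,0,0,0],[45,0,0,-20,0,0,0],[45,0,0,-25,0,0,0],[85,0,0,-20,0,0,0.14],[85,0,0,-20,0,0,0.145],[85,0,0,-15,0,0,0.145],[85,0,0,-10,0,0,0.145],[85,0,0,0,0,0,0.145]])

```text
time: 14.6
tool_pos: [594.1, -10.6, 313.6]
tcp_rot: [179.0, 1.0, -172.8]
ft_force: [0.1, -0.0, 0.7]
finger_gap: 85.0
```

Emit:
servo_tool(motion=[[85,0,0,0,0,0,0.145],[85,0,0,0,0,0,0.145],[85,0,0,0,0,0,0.145],[85,0,0,0,0,0,0.145],[85,0,0,0,0,0,0.145],[85,0,0,0,0,0,0.145],[85,0,0,0,0,0,0.145],[85,0,0,0,0,0,0.145],[85,0,0,0,0,0,0.145],[85,0,0,0,0,0,0.1]])

```text
time: 15.6
tool_pos: [595.5, -10.7, 320.0]
tcp_rot: [178.5, -0.7, 103.8]
ft_force: [0.0, -0.1, 0.5]
finger_gap: 84.9
```

Emit:
servo_tool(motion=[[85,0,0,0,0,0,0],[85,0,0,0,0,0,0]])

```text
time: 15.8
tool_pos: [595.6, -10.7, 320.8]
tcp_rot: [178.4, -0.7, 103.8]
ft_force: [-0.2, 0.2, 0.9]
finger_gap: 84.7
```

```bash
python3 - <<'E'
from h import *
st(); s=sense(); print(s["tool_pos"].tolist(),s["tcp_rot"].tolist())
i=snapshot("wrist"); cv2.imwrite("pics/w6r.png",i)
j=np.clip(255*(i/255.)**.5,0,255).astype(np.uint8); cv2.imwrite("pics/w6.png",cv2.resize(j,(784,588)))
E
```

```text
t 15.8 tcp [595.6 -10.7 320.8] rpy [178.4  -0.7 103.8] gap 84.7 F [-0.2  0.2  0.9] T [-0.02 -0.01  0.02] j [ -6.7   4.3  79.4   1.2  95.  -20.4]
[595.6463191574849, -10.706637218424023, 320.8329539908148] [178.39267961752972, -0.6649666034407389, 103.79995395514224]
```

View pics/w6.png

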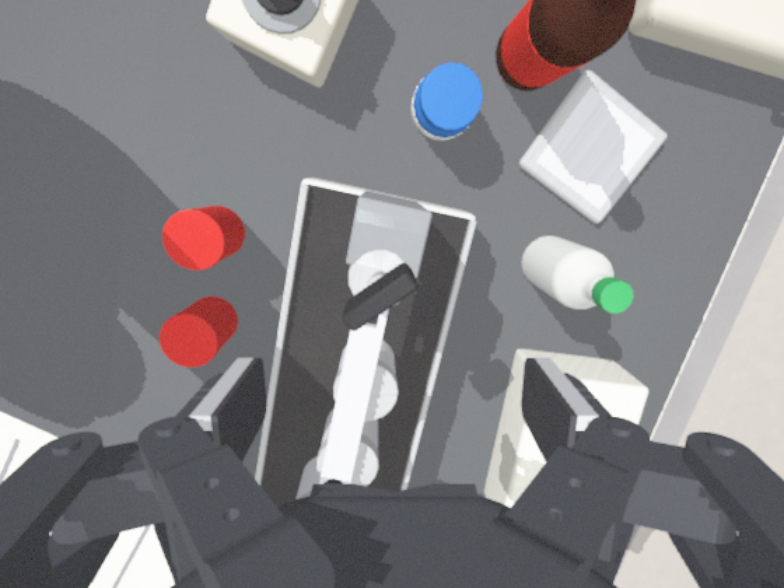

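```bash
python3 - <<'E'
from h import *
i=cv2.imread("pics/w6r.png"); s={"tool_pos":np.array([595.6,-10.7,320.8]),"tcp_rot":np.array([178.4,-.7,103.8])}; c=cam("wrist",s)
g=cv2.cvtColor(i,cv2.COLOR_BGR2GRAY)
j=np.clip(255*(i/255.)**.4,0,255).astype(np.uint8); crop(j,230,170,310,245,8,"w6c")
# raw measured edges of the dark blob
E
```

```text
(no output)
```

View pics/w6c.png

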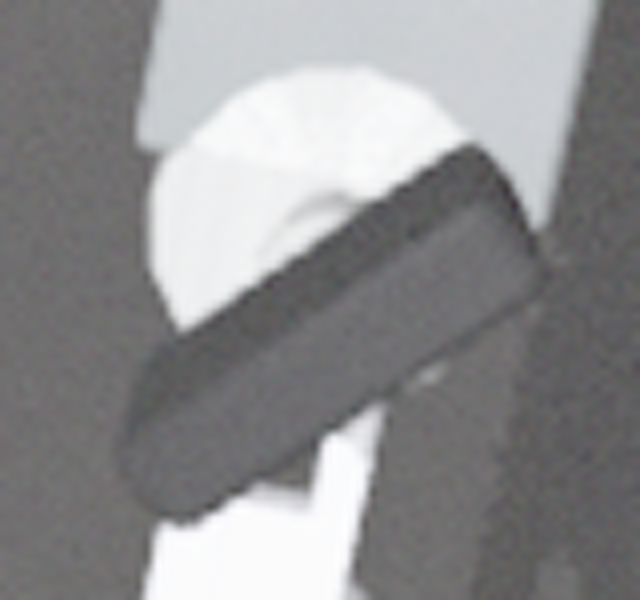

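```bash
python3 - <<'E'
from h import *
s={"tool_pos":np.array([595.6,-10.7,320.8]),"tcp_rot":np.array([178.4,-.7,103.8])}; c=cam("wrist",s)
f=lambda x,y,z=218:pt(c,230+x/8,170+y/8,z)
for a,b in[((205,520),(545,280)),((135,420),(485,205)),((180,332),(455,150))]:
    z=218 if a!=(180,332) else 184
    A=f(*a,z);B=f(*b,z); d=B-A; print(A,B,np.hypot(*d[:2]),np.degrees(np.arctan2(d[1],d[0])))
T=cam("top"); i=cv2.imread("pics/top0.png")
# peg: dark blob on the bar, seen from top; from the wrist picture too
for z in(142,168,194): print("peg by top",pt(T,225+580/3.4,180+110/3.4,z))
print("peg top by wrist",[pt(c,334/1.4,486/1.4,z) for z in(190,194,198)])
ax=np.array([591,-14]); pv=ax+350*np.array([np.sin(np.radians(1.4)),-np.cos(np.radians(1.4))]); print("pivot",pv,"peg",pv+150*(ax-pv)/350)
E
```

```text
[584.7 -38.5 218. ] [613.1  -4.9 218. ] 43.994545116411864 49.79423206663063
[575.2 -29.4 218. ] [605.1   1.4 218. ] 42.926099287030475 45.84946331599452
[577.8 -28.8 184. ] [ 6.039e+02 -1.000e-01  1.840e+02] 38.79304061297594 47.716375883981
peg by top [ 599.3 -221.3  142. ]
peg by top [ 597.5 -214.7  168. ]
peg by top [ 595.8 -208.1  194. ]
peg top by wrist [array([ 595.3, -173.4,  190. ]), array([ 595.1, -170.1,  194. ]), array([ 594.8, -166.8,  198. ])]
pivot [ 599.55126235 -363.89552142] peg [ 595.88643563 -213.94029796]
```

```bash
python3 - <<'E'
from h import *
go(596,-214,240,91.4)
E
```

```text
d tool mm [-198.4  -50.3   77.2] len 218.8
rotvec [ 0.027 -0.015  0.216]
```

Emit:
servo_tool(motion=[[60,0,0,0,0.014,-0.007,0.108],[60,0,0,0,0.014,-0.007,0.108],[60,-29,-0.6,10,0,0,0],[60,-29,-0.6,10,0,0,0],[60,-29,-0.6,10,0,0,0],[60,-29,-0.6,10,0,0,0],[60,-29,-0.6,10,0,0,0],[60,-25,-0.6,10,0,0,0],[60,-15,-0.6,10,0,0,0],[60,0,0,0,0,0,0]])

```text
time: 16.85
tool_pos: [597.5, -201.0, 249.7]
tcp_rot: [179.9, -0.0, 92.4]
ft_force: [-0.5, -0.1, -0.4]
finger_gap: 60.0
```

```bash
python3 - <<'E'
from h import *
st(); go(596,-214,200,91.4)
i=snapshot("wrist"); cv2.imwrite("pics/w7r.png",i); 
j=np.clip(255*(i/255.)**.5,0,255).astype(np.uint8); cv2.imwrite("pics/w7.png",j); c=cam("wrist")
for z in (142,194): print(px(c,[596,-214,z]))
E
```

```text
t 16.85 tcp [ 597.5 -201.   249.7] rpy [179.9  -0.   92.4] gap 60.0 F [-0.5 -0.1 -0.4] T [-0.    0.01 -0.03] j [-23.3  11.7  78.6   0.   89.6 -25.6]
d tool mm [-12.9  -2.1  49.7] len 51.4
rotvec [ 0.001 -0.     0.017]
[276.1 219.5]
[275.2 242.3]
```

View pics/w7.png

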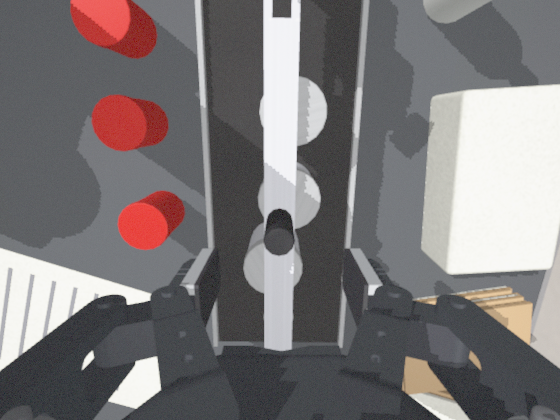

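Emit:
servo_tool(motion=[[60,-6,0.5,5,0,0,0.015],[60,-6,0,15,0,0,0],[60,0,0,25,0,0,0],[60,0,0,22,0,0,0],[60,0,0,10,0,0,0],[60,0,0,0,0,0,0]])

```text
time: 17.5
tool_pos: [601.4, -208.9, 171.4]
tcp_rot: [179.6, 0.0, 91.8]
ft_force: [0.1, -0.6, 0.0]
finger_gap: 59.9
```

```bash
python3 - <<'E'
from h import *
st(); go(598,-213,160,91.4)
E
```

```text
t 17.5 tcp [ 601.4 -208.9  171.4] rpy [179.6   0.   91.8] gap 59.9 F [ 0.1 -0.6  0. ] T [-0.01  0.02 -0.01] j [-23.9  14.6  83.5   0.2  81.5 -25.7]
d tool mm [-4.  -3.7 11.4] len 12.6
rotvec [0.007 0.    0.008]
```

Emit:
servo_tool(motion=[[60,-4,-3.5,3,0.006,0,0],[60,0,0,7,0,0,0],[60,0,0,0,0,0,0],[18,0,0,0,0,0,0],[18,0,0,0,0,0,0],[18,0,0,0,0,0,0],[18,0,0,0,0,0,0]], force=40)

```text
time: 18.2
tool_pos: [596.0, -213.8, 164.5]
tcp_rot: [-179.8, 0.1, 91.9]
ft_force: [2.2, 0.3, -5.5]
finger_gap: 21.3
```

Emit:
servo_tool(motion=[[18,-0.4,-10,0,0,0,-0.07],[18,-0.4,-12,0,0,0,-0.08],[18,-0.5,-12,0,0,0,-0.08]])

```text
time: 18.5
tool_pos: [562.6, -218.6, 164.5]
tcp_rot: [-179.8, 0.1, 105.4]
ft_force: [-0.7, -2.1, -2.5]
finger_gap: 21.0
```

```bash
python3 - <<'E'
from h import *
st()
E
```

```text
t 18.5 tcp [ 562.6 -218.6  164.5] rpy [-1.798e+02  1.000e-01  1.054e+02] gap 21.0 F [-0.7 -2.1 -2.5] T [-0.27 -0.05 -0.27] j [-26.   10.4  89.1  -0.2  80.6 -41.4]
```

Emit:
servo_tool(motion=[[18,-0.7,-15,0,0,0,-0.1],[18,-0.7,-15,0,0,0,-0.1],[18,-0.7,-15,0,0,0,-0.1],[18,-0.7,-15,0,0,0,-0.1],[18,-0.7,-15,0,0,0,-0.1],[18,-0.7,-15,0,0,0,-0.1]])

```text
time: 19.1
tool_pos: [485.3, -268.0, 164.5]
tcp_rot: [-179.8, 0.0, 141.2]
ft_force: [2.4, -2.6, -4.8]
finger_gap: 20.8
```

```bash
python3 - <<'E'
from h import *
st(); s=sense(); d=s["tool_pos"][:2]-[599.5,-363.9]; print(np.hypot(*d),np.degrees(np.arctan2(d[1],d[0])))
E
```

```text
t 19.1 tcp [ 485.3 -268.   164.5] rpy [-179.8    0.   141.2] gap 20.8 F [ 2.4 -2.6 -4.8] T [-0.53 -0.5  -0.26] j [-34.1   2.8  97.3  -0.2  79.9 -85.3]
149.0900264425558 139.9687343192068
```

Emit:
servo_tool(motion=[[18,-0.7,-15,0,0,0,-0.1],[18,-0.7,-15,0,0,0,-0.1],[18,-0.7,-15,0,0,0,-0.1],[18,-0.7,-15,0,0,0,-0.1],[18,-0.7,-15,0,0,0,-0.1],[18,-0.7,-15,0,0,0,-0.1],[18,-0.5,-8,0,0,0,-0.05],[18,0,0,0,0,0,0],[18,0,0,0,0,0,0],[18,0,0,0,0,0,0]])

```text
time: 20.1
tool_pos: [451.0, -363.2, 164.5]
tcp_rot: [-179.8, 0.1, 179.8]
ft_force: [-1.0, -0.1, -1.8]
finger_gap: 20.9
```

```bash
python3 - <<'E'
from h import *
st(); s=sense(); d=s["tool_pos"][:2]-[599.5,-363.9]; print(np.hypot(*d),np.degrees(np.arctan2(d[1],d[0])))
E
```

```text
t 20.1 tcp [ 451.  -363.2  164.5] rpy [-1.798e+02  1.000e-01  1.798e+02] gap 20.9 F [-1.  -0.1 -1.8] T [-0.04  0.07  0.08] j [-4.390e+01  6.400e+00  9.350e+01 -1.000e-01  7.990e+01 -1.337e+02]
148.47541638043018 179.73125551412164
```

Emit:
servo_tool(motion=[[50,0,0,0,0,0,0],[50,0,0,0,0,0,0],[50,0,0,0,0,0,0],[50,0,0,-20,0,0,0],[50,0,0,-30,0,0,0],[85,0,0,-30,0,0,0],[85,0,0,-30,0,0,0.14],[85,0,0,-20,0,0,0.145],[85,0,0,-10,0,0,0.145],[85,0,0,0,0,0,0.145]])

```text
time: 21.1
tool_pos: [451.7, -360.2, 312.0]
tcp_rot: [-179.9, 0.3, 145.9]
ft_force: [0.6, -0.0, -0.0]
finger_gap: 85.0
```

Emit:
servo_tool(motion=[[85,0,0,0,0,0,0.145],[85,0,0,0,0,0,0.145],[85,0,0,0,0,0,0.145],[85,0,0,0,0,0,0.145],[85,0,0,0,0,0,0.145],[85,0,0,0,0,0,0.145],[85,0,0,0,0,0,0.1],[85,0,0,0,0,0,0]])

```text
time: 21.9
tool_pos: [453.2, -359.9, 316.4]
tcp_rot: [179.5, 0.5, 88.1]
ft_force: [0.1, 0.3, 0.0]
finger_gap: 85.4
```

```bash
python3 - <<'E'
from h import *
st(); go(600,-110,330,91.4)
i=snapshot("top"); cv2.imwrite("pics/t8r.png",i); crop(i,225,170,460,345,3.4,"t8")
E
```

```text
t 21.9 tcp [ 453.2 -359.9  316.4] rpy [179.5   0.5  88.1] gap 85.4 F [0.1 0.3 0. ] T [-0.02 -0.03 -0.02] j [-43.5   2.3  81.9  -0.1  95.  -41.6]
d tool mm [254.4 138.7 -14.8] len 290.1
rotvec [ 0.008  0.01  -0.057]
```

View pics/t8.png

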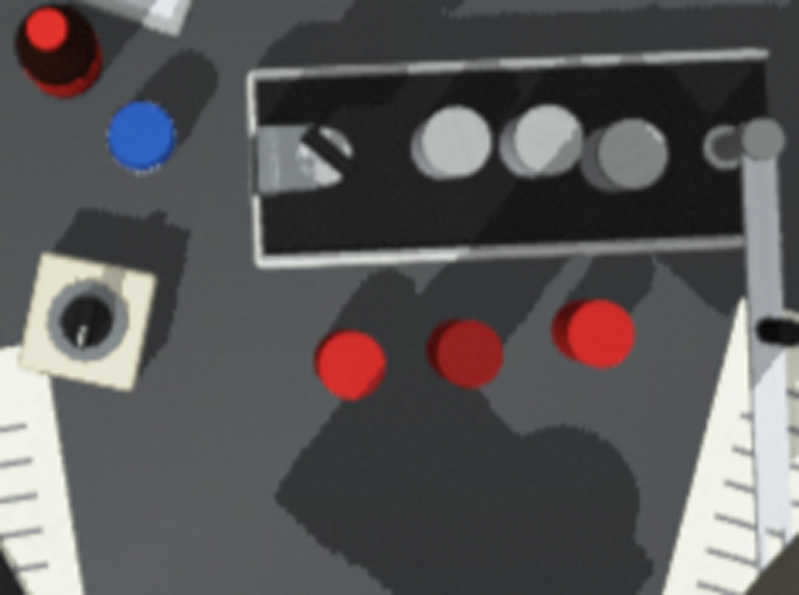

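Bar is swung clear; three tins with lid centres at crop (456,142), (547,140), (632,154). The knob pointer and screw wing are as I left them.

```bash
python3 - <<'E'
from h import *
T=cam("top")
for q in[(456,142),(547,140),(632,154)]: print(pt(T,225+q[0]/3.4,170+q[1]/3.4,128))
# check against wrist view w7
s={"tool_pos":np.array([597.5,-201,249.7]),"tcp_rot":np.array([179.9,0,92.4])}; c=cam("wrist",s)
for q in[(293,110),(289,195),(272,263)]: print("w7",pt(c,*q,128))
E
```

```text
[ 603.2 -125.3  128. ]
[ 603.8 -198.5  128. ]
[ 591.7 -266.3  128. ]
w7 [ 605.8 -124.5  128. ]
w7 [ 606.  -195.9  128. ]
w7 [ 593.4 -261.9  128. ]
```

Emit:
servo_tool(motion=[[85,26,16,2,0.008,0.01,-0.05],[85,26,15,10,0,0,0],[85,26,15,10,0,0,0],[85,26,15,10,0,0,0],[85,26,15,10,0,0,0],[85,26,15,10,0,0,0],[85,26,15,10,0,0,0],[85,26,15,10,0,0,0],[85,15,10,10,0,0,0],[85,0,0,0,0,0,0]])

```text
time: 22.95
tool_pos: [582.4, -125.4, 232.8]
tcp_rot: [179.8, 0.1, 93.2]
ft_force: [-0.6, 0.9, 0.3]
finger_gap: 84.9
```

```bash
python3 - <<'E'
from h import *
st(); go(604.5,-125,160,91.4); go(604.5,-125,80,91.4)
E
```

```text
t 22.95 tcp [ 582.4 -125.4  232.8] rpy [1.798e+02 1.000e-01 9.320e+01] gap 84.9 F [-0.6  0.9  0.3] T [-0.01 -0.04  0.04] j [-17.    6.6  86.1  -0.1  87.1 -20.3]
d tool mm [-0.6 21.9 72.9] len 76.1
rotvec [0.003 0.002 0.032]
d tool mm [ -0.4  21.6 152.9] len 154.4
rotvec [0.003 0.002 0.032]
```

Emit:
servo_tool(motion=[[85,0,11,15,0,0,0.03],[85,0,11,25,0,0,0],[85,0,1,25,0,0,0],[85,0,0,0,0,0,0],[85,0,0,0,0,0,0]])

```text
time: 23.45
tool_pos: [607.3, -126.8, 170.3]
tcp_rot: [179.6, 0.3, 92.2]
ft_force: [-0.2, 0.2, 0.4]
finger_gap: 84.9
```

```bash
python3 - <<'E'
from h import *
st(); go(604.5,-125,80,91.4); c=cam("wrist"); i=snapshot("wrist"); cv2.imwrite("pics/w9r.png",i); print(px(c,[604.5,-125,128]))
g=cv2.GaussianBlur(cv2.cvtColor(i,cv2.COLOR_BGR2GRAY),(5,5),0)
print(cv2.HoughCircles(g,cv2.HOUGH_GRADIENT,1,30,param1=80,param2=18,minRadius=25,maxRadius=70))
E
```

```text
t 23.45 tcp [ 607.3 -126.8  170.3] rpy [179.6   0.3  92.2] gap 84.9 F [-0.2  0.2  0.4] T [-0.01 -0.05 -0.02] j [-16.4  12.1  86.5  -0.2  80.9 -18.6]
d tool mm [ 2.3 -3.4 90.2] len 90.3
rotvec [0.007 0.005 0.013]
[274.1 227.6]
[[[276.5 226.5  43.6]
  [255.5  25.5  43. ]
  [273.5 335.5  41. ]
  [448.5 336.5  59.3]
  [ 27.5  77.5  30. ]
  [387.5 307.5  45. ]]]
```

Emit:
servo_tool(motion=[[85,1,-1,20,0.006,0.004,0],[85,1,-0.5,25,0,0,0],[85,0,0,25,0,0,0],[85,0,0,10,0,0,0],[85,0,0,0,0,0,0],[85,0,0,0,0,0,0]])

```text
time: 24.1
tool_pos: [608.3, -127.1, 91.9]
tcp_rot: [179.5, 0.2, 92.2]
ft_force: [-0.3, 1.0, 0.1]
finger_gap: 84.8
```

```bash
python3 - <<'E'
from h import *
st(); go(606,-124,80,91.4)
E
```

```text
t 24.1 tcp [ 608.3 -127.1   91.9] rpy [179.5   0.2  92.2] gap 84.8 F [-0.3  1.   0.1] T [0.02 0.05 0.01] j [-16.5  16.2  90.3  -0.   73.  -18.7]
d tool mm [ 3.2 -2.3 11.9] len 12.5
rotvec [0.009 0.004 0.014]
```

Emit:
servo_tool(motion=[[85,3,-2,5,0.008,0,0],[85,0,0,8,0,0,0],[85,0,0,0,0,0,0],[45,0,0,0,0,0,0],[45,0,0,0,0,0,0],[45,0,0,0,0,0,0],[45,0,0,0,0,0,0]], force=50)

```text
time: 24.8
tool_pos: [608.5, -124.7, 82.3]
tcp_rot: [179.7, 0.3, 92.2]
ft_force: [0.8, 0.4, -3.2]
finger_gap: 52.6
```

```bash
python3 - <<'E'
from h import *
st()
E
```

```text
t 24.8 tcp [ 608.5 -124.7   82.3] rpy [179.7   0.3  92.2] gap 52.6 F [ 0.8  0.4 -3.2] T [ 0.03 -0.02 -0.04] j [-16.2  16.8  90.6  -0.2  72.2 -18.3]
```

Emit:
servo_tool(motion=[[45,0,0,-10,0,0,0],[45,0,0,-20,0,0,0],[45,0,0,-25,0,0,0],[45,0,0,-30,0,0,0],[45,0,0,-30,0,0,-0.12],[45,0,0,-30,0,0,-0.145],[45,0,0,-25,0,0,-0.145],[45,0,0,-10,0,0,-0.145],[45,0,0,0,0,0,-0.145],[45,0,0,0,0,0,-0.145]])

```text
time: 25.8
tool_pos: [605.2, -122.9, 271.9]
tcp_rot: [-179.9, 0.2, 142.1]
ft_force: [0.0, 0.1, -3.9]
finger_gap: 53.3
```

Emit:
servo_tool(motion=[[45,0,0,0,0,0,-0.145],[45,0,0,0,0,0,-0.145],[45,0,0,0,0,0,-0.145],[45,0,0,0,0,0,-0.145],[45,0,0,0,0,0,-0.145],[45,0,0,0,0,0,-0.08],[45,0,0,0,0,0,0]])

```text
time: 26.5
tool_pos: [604.3, -122.4, 275.6]
tcp_rot: [-179.8, 0.1, -169.9]
ft_force: [-0.4, 0.3, -3.4]
finger_gap: 53.1
```

```bash
python3 - <<'E'
from h import *
st()
T=cam("top"); c=np.array([539,366]); a=np.radians(4.6); u=np.array([np.cos(a),np.sin(a)])
for k in(80,0,-80): print(k,np.round(c+k*u,1))
go(*(c+80*u),200,184.6)
E
```

```text
t 26.5 tcp [ 604.3 -122.4  275.6] rpy [-1.798e+02  1.000e-01 -1.699e+02] gap 53.1 F [-0.4  0.3 -3.4] T [ 0.09  0.02 -0.04] j [ -16.1    9.    79.    -0.2   91.8 -116.2]
80 [618.7 372.4]
0 [539. 366.]
-80 [459.3 359.6]
d tool mm [-100.9  484.9   73.8] len 500.8
rotvec [-0.004  0.002  0.096]
```

Emit:
servo_tool(motion=[[45,-5,20,0,0,0,0.05],[45,-8,35,0,0,0,0.046],[45,-9,42,0,0,0,0],[45,-9,42,0,0,0,0],[45,-9,42,0,0,0,0],[45,-9,42,0,0,0,0],[45,-9,42,0,0,0,0],[45,-9,42,0,0,0,0],[45,-9,42,0,0,0,0],[45,-9,42,0,0,0,0]])

```text
time: 27.5
tool_pos: [663.0, 280.7, 276.4]
tcp_rot: [-179.7, 0.2, -178.0]
ft_force: [0.1, -0.3, -2.6]
finger_gap: 52.8
```

Emit:
servo_tool(motion=[[45,-9,42,10,0,0,0],[45,-5,25,10,0,0,0],[45,0,0,0,0,0,0],[45,0,0,0,0,0,0]])

```text
time: 27.9
tool_pos: [672.9, 358.5, 254.2]
tcp_rot: [-179.7, 0.1, -178.2]
ft_force: [-0.5, -1.2, -2.5]
finger_gap: 52.9
```

```bash
python3 - <<'E'
from h import *
st(); go(618.7,372.4,200,184.6)
i=snapshot("wrist"); cv2.imwrite("pics/w10.png",i); c=cam("wrist")
cs=[(664.9,460.3),(674.5,292.5),(414.3,269.6),(402.3,440.5)]
print([px(c,[*q,28]).tolist() for q in cs])
T=cam("top"); i=snapshot("top"); cv2.imwrite("pics/t10.png",i)
E
```

```text
t 27.9 tcp [672.9 358.5 254.2] rpy [-1.797e+02  1.000e-01 -1.782e+02] gap 52.9 F [-0.5 -1.2 -2.5] T [-0.02  0.02 -0.  ] j [ 24.3  33.6  50.7  -0.3  95.7 -67.5]
d tool mm [53.9 15.9 54. ] len 77.9
rotvec [-0.005  0.002 -0.049]
[[367.0, 174.1], [227.6, 177.5], [200.3, -85.4], [375.6, -94.0]]
```

View pics/w10.png

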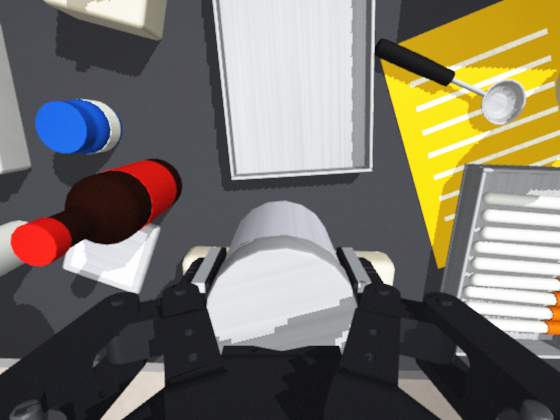

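```bash
python3 - <<'E'
from h import *
c=cam("wrist"); A=pt(c,232,180,28);B=pt(c,372,171,28);print(A,B,np.linalg.norm(A-B),np.degrees(np.arctan2(*(B-A)[1::-1])))
# left wall line & right wall line points
L=pt(c,214,5,28);Rr=pt(c,372,5,28);print(L,Rr)
go(618,375,200,184.6)
E
```

```text
[677.9 296.9  28. ] [661.5 465.1  28. ] 168.9976331195204 95.56890579445763
[492.1 280.1  28. ] [487.1 445.7  28. ]
d tool mm [54.6 19.4 54.2] len 79.3
rotvec [-0.005  0.002 -0.049]
```

Emit:
servo_tool(motion=[[45,0,0,0,-0.005,0.002,-0.058],[45,20,7,10,0,0,0],[45,20,7,20,0,0,0],[45,14,3,25,0,0,0],[45,0,0,25,0,0,0],[45,0,0,25,0,0,0],[45,0,0,15,0,0,0],[45,0,0,0,0,0,0]])

```text
time: 28.8
tool_pos: [621.9, 359.2, 140.4]
tcp_rot: [179.8, 0.7, -175.9]
ft_force: [-0.3, -0.4, -3.2]
finger_gap: 53.0
```

```bash
python3 - <<'E'
from h import *
st(); go(617.7,374.6,28.5,185.2)
E
```

```text
t 28.8 tcp [621.9 359.2 140.4] rpy [ 179.8    0.7 -175.9] gap 53.0 F [-0.3 -0.4 -3.2] T [-0.04 -0.    0.  ] j [ 26.   27.9  70.2  -0.1  81.2 -68.1]
d tool mm [  4.4  15.3 111.9] len 113.0
rotvec [ 0.003  0.012 -0.02 ]
```

Emit:
servo_tool(motion=[[45,2,8,0,0.003,0.012,-0.02],[45,2,8,15,0,0,0],[45,0,0,25,0,0,0],[45,0,0,25,0,0,0],[45,0,0,15,0,0,0],[45,0,0,0,0,0,0]])

```text
time: 29.4
tool_pos: [621.1, 379.7, 64.7]
tcp_rot: [179.7, 0.6, -174.8]
ft_force: [-0.1, 0.0, -4.0]
finger_gap: 53.2
```

```bash
python3 - <<'E'
from h import *
st(); go(617.7,374.6,28.5,185.2)
E
```

```text
t 29.4 tcp [621.1 379.7  64.7] rpy [ 179.7    0.6 -174.8] gap 53.2 F [-0.1  0.  -4. ] T [-0.02  0.01 -0.04] j [ 27.4  33.1  71.3   0.   74.9 -67.9]
d tool mm [ 4.2 -4.9 36.1] len 36.7
rotvec [0.005 0.01  0.001]
```

Emit:
servo_tool(motion=[[45,3,-4,5,0.005,0.01,0],[45,0,0,15,0,0,0],[45,0,0,10,0,0,0],[45,0,0,2,0,0,0],[45,0,0,0,0,0,0]])

```text
time: 29.9
tool_pos: [620.2, 376.5, 33.4]
tcp_rot: [179.9, 0.2, -174.7]
ft_force: [-0.5, -0.6, -3.0]
finger_gap: 52.8
```

```bash
python3 - <<'E'
from h import *
st(); go(617.7,374.6,27,185.2)
E
```

```text
t 29.9 tcp [620.2 376.5  33.4] rpy [ 179.9    0.2 -174.7] gap 52.8 F [-0.5 -0.6 -3. ] T [-0.02  0.01 -0.02] j [ 27.2  35.   72.1  -0.   72.6 -68. ]
d tool mm [ 2.7 -1.7  6.4] len 7.1
rotvec [0.001 0.003 0.001]
```

Emit:
servo_tool(motion=[[45,1,-1,4,0,0,0],[45,0,0,2,0,0,0],[45,0,0,1.5,0,0,0],[45,0,0,1.5,0,0,0]])

```text
time: 30.3
tool_pos: [620.3, 375.7, 26.3]
tcp_rot: [179.9, 0.3, -174.8]
ft_force: [-6.9, -4.3, 9.2]
finger_gap: 53.1
```

```bash
python3 - <<'E'
from h import *
st()
E
```

```text
t 30.3 tcp [620.3 375.7  26.3] rpy [ 179.9    0.3 -174.8] gap 53.1 F [-6.9 -4.3  9.2] T [-0.66  1.16 -0.  ] j [ 27.2  35.3  72.5  -0.   71.8 -68.1]
```

Emit:
servo_tool(motion=[[85,0,0,0,0,0,0],[85,0,0,0,0,0,0],[85,0,0,0,0,0,0],[85,0,0,-15,0,0,0],[85,0,0,-25,0,0,0],[85,0,0,-30,0,0,0],[85,0,0,-35,0,0,0],[85,0,0,-40,0,0,0.12],[85,0,0,-40,0,0,0.14],[85,0,0,-40,0,0,0.145]])

```text
time: 31.3
tool_pos: [616.5, 374.0, 259.6]
tcp_rot: [-180.0, 0.0, 161.4]
ft_force: [-0.1, 0.9, -1.2]
finger_gap: 84.4
```

Emit:
servo_tool(motion=[[85,0,0,-20,0,0,0.145],[85,0,0,0,0,0,0.145],[85,0,0,0,0,0,0.145],[85,0,0,0,0,0,0.145],[85,0,0,0,0,0,0.145],[85,0,0,0,0,0,0.145],[85,0,0,0,0,0,0.145],[85,0,0,0,0,0,0.145],[85,0,0,0,0,0,0.07],[85,0,0,0,0,0,0]])

```text
time: 32.3
tool_pos: [620.2, 376.1, 312.6]
tcp_rot: [178.2, -1.0, 88.3]
ft_force: [-1.0, -0.2, 0.0]
finger_gap: 85.0
```

```bash
python3 - <<'E'
from h import *
st(); go(605,-197,275,91.4)
i=snapshot("top"); cv2.imwrite("pics/t11.png",i)
T=cam("top"); R=T[0]
def rnd(n): 
    pass
g=cv2.medianBlur(cv2.cvtColor(i,cv2.COLOR_BGR2GRAY),3)
b=g[195:240,335:430]
h=cv2.HoughCircles(cv2.resize(b,None,fx=4,fy=4,interpolation=cv2.INTER_CUBIC),cv2.HOUGH_GRADIENT,1,50,param1=80,param2=14,minRadius=34,maxRadius=48)
if h is not None:
  for x,y,r in h[0]: print(r/4,pt(T,335+x/4,195+y/4,128))
E
```

```text
t 32.3 tcp [620.2 376.1 312.6] rpy [178.2  -1.   88.3] gap 85.0 F [-1.  -0.2  0. ] T [0.   0.03 0.03] j [27.2 24.7 56.5 -0.  96.7 28.9]
d tool mm [-573.9    1.3   27.8] len 574.6
rotvec [ 0.032 -0.016 -0.055]
10.075 [ 593.5 -267.1  128. ]
10.2 [ 604.  -200.5  128. ]
```

Emit:
servo_tool(motion=[[85,0,0,0,0.03,-0.016,-0.055],[85,-30,-2,2,0,0,0],[85,-44,-2.3,2,0,0,0],[85,-44,-2.3,2,0,0,0],[85,-44,-2.3,2,0,0,0],[85,-44,-2.3,2,0,0,0],[85,-44,-2.3,2,0,0,0],[85,-44,-2.3,2,0,0,0],[85,-44,-2.3,2,0,0,0],[85,-44,-2.3,2,0,0,0]])

```text
time: 33.35
tool_pos: [616.0, -12.6, 297.8]
tcp_rot: [179.7, -0.1, 93.9]
ft_force: [0.7, 0.2, 0.0]
finger_gap: 85.1
```

Emit:
servo_tool(motion=[[85,-44,-2.3,2,0,0,0],[85,-44,-2.3,2,0,0,0],[85,-44,-2.3,2,0,0,0],[85,-30,-2,2,0,0,0],[85,0,0,0,0,0,0]])

```text
time: 33.85
tool_pos: [616.9, -187.8, 292.8]
tcp_rot: [179.5, 0.1, 94.4]
ft_force: [-0.3, 0.3, -0.4]
finger_gap: 85.2
```

```bash
python3 - <<'E'
from h import *
st(); go(605,-197,170,91.4)
E
```

```text
t 33.85 tcp [ 616.9 -187.8  292.8] rpy [1.795e+02 1.000e-01 9.440e+01] gap 85.2 F [-0.3  0.3 -0.4] T [ 0.08  0.02 -0.  ] j [-21.6  13.   72.7   0.1  93.7 -25.9]
d tool mm [ -8.  -13.7 122.7] len 123.8
rotvec [0.009 0.002 0.052]
```

Emit:
servo_tool(motion=[[85,0,0,10,0.008,0.002,0.052],[85,-4,-7,25,0,0,0],[85,-4,-7,35,0,0,0],[85,0,0,35,0,0,0],[85,0,0,10,0,0,0],[85,0,0,0,0,0,0]])

```text
time: 34.45
tool_pos: [605.1, -195.5, 180.8]
tcp_rot: [179.5, 0.1, 91.9]
ft_force: [0.4, 0.5, 0.8]
finger_gap: 84.9
```

```bash
cat >> h.py <<'E'
def lid(x,y):
    c=cam("wrist"); i=snapshot("wrist"); u=px(c,[x,y,128])
    g=cv2.GaussianBlur(cv2.cvtColor(i,cv2.COLOR_BGR2GRAY),(5,5),0)
    h=cv2.HoughCircles(g,cv2.HOUGH_GRADIENT,1,30,param1=80,param2=18,minRadius=33,maxRadius=60)
    print("pred",u,"near",[(q.round(1).tolist(),pt(c,q[0],q[1],128).tolist()) for q in h[0] if np.hypot(*(q[:2]-u))<45])
E
python3 - <<'E'
from h import *
st(); go(605,-197,82,91.4); lid(605,-197)
E
```

```text
t 34.45 tcp [ 605.1 -195.5  180.8] rpy [1.795e+02 1.000e-01 9.190e+01] gap 84.9 F [0.4 0.5 0.8] T [0.02 0.04 0.01] j [-22.6  14.   83.2   0.1  82.3 -24.6]
d tool mm [-1.3 -1.1 98.8] len 98.8
rotvec [0.009 0.002 0.009]
pred [278.  227.3] near [([279.5, 232.5, 40.20000076293945], [606.2, -200.6, 128.0])]
```

Emit:
servo_tool(motion=[[85,-2,0,15,0.008,0,0],[85,-2,0,25,0,0,0],[85,0,0,25,0,0,0],[85,0,0,20,0,0,0],[85,0,0,5,0,0,0],[85,0,0,0,0,0,0]])

```text
time: 35.1
tool_pos: [613.7, -201.8, 98.5]
tcp_rot: [179.1, 0.5, 92.2]
ft_force: [-0.1, -0.0, 0.4]
finger_gap: 85.0
```

```bash
python3 - <<'E'
from h import *
st(); go(606,-199,82,91.4)
E
```

```text
t 35.1 tcp [ 613.7 -201.8   98.5] rpy [179.1   0.5  92.2] gap 85.0 F [-0.1 -0.   0.4] T [ 0.01  0.03 -0.01] j [-22.7  18.9  86.3  -0.1  73.8 -24.8]
d tool mm [ 3.2 -7.8 16.3] len 18.4
rotvec [0.016 0.009 0.013]
```

Emit:
servo_tool(motion=[[85,1.5,-4,0,0.015,0.008,0.01],[85,1.5,-4,5,0,0,0],[85,0,0,10,0,0,0],[85,0,0,2,0,0,0],[85,0,0,0,0,0,0]])

```text
time: 35.6
tool_pos: [607.9, -200.0, 85.2]
tcp_rot: [179.7, 0.2, 91.6]
ft_force: [0.1, -0.5, 0.3]
finger_gap: 84.7
```

Emit:
servo_tool(motion=[[45,0,0,0,0,0,0],[45,0,0,0,0,0,0],[45,0,0,0,0,0,0],[45,0,0,0,0,0,0]])

```text
time: 36.0
tool_pos: [608.0, -200.1, 85.7]
tcp_rot: [179.6, 0.2, 91.6]
ft_force: [0.1, 0.7, -1.8]
finger_gap: 52.8
```

```bash
python3 - <<'E'
from h import *
st()
E
```

```text
t 36.0 tcp [ 608.  -200.1   85.7] rpy [179.6   0.2  91.6] gap 52.8 F [ 0.1  0.7 -1.8] T [-0.05 -0.02 -0.01] j [-22.8  19.3  87.1  -0.   73.1 -24.3]
```

Emit:
servo_tool(motion=[[45,0,0,-10,0,0,0],[45,0,0,-20,0,0,0],[45,0,0,-25,0,0,0],[45,0,0,-30,0,0,0],[45,0,0,-30,0,0,-0.12],[45,0,0,-30,0,0,-0.145],[45,0,0,-25,0,0,-0.145],[45,0,0,-10,0,0,-0.145],[45,0,0,0,0,0,-0.145],[45,0,0,0,0,0,-0.145]])

```text
time: 37.0
tool_pos: [605.4, -198.5, 277.1]
tcp_rot: [179.9, 0.3, 141.5]
ft_force: [-0.7, 1.2, -1.2]
finger_gap: 53.0
```

Emit:
servo_tool(motion=[[45,0,0,0,0,0,-0.145],[45,0,0,0,0,0,-0.145],[45,0,0,0,0,0,-0.145],[45,0,0,0,0,0,-0.145],[45,0,0,0,0,0,-0.145],[45,0,0,0,0,0,-0.1],[45,0,0,0,0,0,-0.02],[45,0,0,0,0,0,0]])

```text
time: 37.8
tool_pos: [605.0, -198.1, 282.7]
tcp_rot: [-179.7, 0.4, -168.3]
ft_force: [0.1, -0.8, -1.5]
finger_gap: 52.9
```

```bash
python3 - <<'E'
from h import *
st(); go(540,367.5,275,185.2)
E
```

```text
t 37.8 tcp [ 605.  -198.1  282.7] rpy [-179.7    0.4 -168.3] gap 52.9 F [ 0.1 -0.8 -1.5] T [ 0.01  0.01 -0.05] j [ -22.7   11.8   75.1   -0.    92.6 -124.5]
d tool mm [-51.4 567.    5.2] len 569.4
rotvec [-0.005  0.007  0.114]
```

Emit:
servo_tool(motion=[[45,0,0,0,-0.005,0.006,0.07],[45,0,15,0,0,0,0.04],[45,1,35,0,0,0,0],[45,1,44,0,0,0,0],[45,1,44,0,0,0,0],[45,1,44,0,0,0,0],[45,1,44,0,0,0,0],[45,1,44,0,0,0,0],[45,1,44,0,0,0,0],[45,1,44,0,0,0,0]])

```text
time: 38.8
tool_pos: [569.2, 164.2, 284.2]
tcp_rot: [-179.9, 0.2, -177.2]
ft_force: [1.2, -0.1, -2.1]
finger_gap: 53.2
```

Emit:
servo_tool(motion=[[45,1,44,0,0,0,0],[45,1,44,0,0,0,0],[45,1,44,0,0,0,0],[45,1,40,0,0,0,0],[45,0,20,0,0,0,0],[45,0,0,0,0,0,0]])

```text
time: 39.4
tool_pos: [552.3, 370.2, 285.1]
tcp_rot: [179.9, 0.2, -177.8]
ft_force: [0.0, 0.4, -1.3]
finger_gap: 53.2
```

```bash
python3 - <<'E'
from h import *
st(); go(540,367.5,130,185.2)
E
```

```text
t 39.4 tcp [552.3 370.2 285.1] rpy [ 179.9    0.2 -177.8] gap 53.2 F [ 0.   0.4 -1.3] T [ 0.03  0.   -0.03] j [ 29.4  16.6  69.4  -0.   93.9 -62.7]
d tool mm [ 13.   -2.4 155. ] len 155.6
rotvec [ 0.001  0.004 -0.053]
```

Emit:
servo_tool(motion=[[45,0,0,10,0,0.004,-0.055],[45,6,-1,25,0,0,0],[45,6,-1,35,0,0,0],[45,1,0,35,0,0,0],[45,0,0,30,0,0,0],[45,0,0,10,0,0,0],[45,0,0,0,0,0,0]])

```text
time: 40.1
tool_pos: [541.3, 363.9, 139.1]
tcp_rot: [179.9, 0.3, -175.4]
ft_force: [-1.1, 0.4, -1.5]
finger_gap: 53.1
```

```bash
python3 - <<'E'
from h import *
st(); go(540,367.5,33,185.2)
E
```

```text
t 40.1 tcp [541.3 363.9 139.1] rpy [ 179.9    0.3 -175.4] gap 53.1 F [-1.1  0.4 -1.5] T [-0.01  0.02 -0.04] j [ 29.4  18.4  82.4  -0.1  78.9 -65.1]
d tool mm [  1.5   3.6 106.1] len 106.2
rotvec [ 0.001  0.004 -0.011]
```

Emit:
servo_tool(motion=[[45,1,3,10,0,0.004,-0.01],[45,0,0,25,0,0,0],[45,0,0,30,0,0,0],[45,0,0,25,0,0,0],[45,0,0,5,0,0,0],[45,0,0,0,0,0,0]])

```text
time: 40.7
tool_pos: [548.0, 370.9, 52.7]
tcp_rot: [179.5, 0.9, -175.0]
ft_force: [-0.7, 0.9, -1.8]
finger_gap: 53.0
```

```bash
python3 - <<'E'
from h import *
st(); go(540,367.5,30,185.2)
E
```

```text
t 40.7 tcp [548.  370.9  52.7] rpy [ 179.5    0.9 -175. ] gap 53.0 F [-0.7  0.9 -1.8] T [ 0.05 -0.01 -0.05] j [ 29.6  24.   85.    0.1  70.  -65.5]
d tool mm [ 8.7 -2.9 22.5] len 24.3
rotvec [ 0.008  0.016 -0.003]
```

Emit:
servo_tool(motion=[[45,4,-1.5,0,0.008,0.015,0],[45,4,-1,5,0,0,0],[45,0,0,10,0,0,0],[45,0,0,2,0,0,0],[45,0,0,0,0,0,0]])

```text
time: 41.2
tool_pos: [543.4, 369.7, 41.2]
tcp_rot: [179.8, 0.4, -174.9]
ft_force: [0.2, -0.5, -2.8]
finger_gap: 52.8
```

```bash
python3 - <<'E'
from h import *
st(); go(540,367.5,30,185.2)
E
```

```text
t 41.2 tcp [543.4 369.7  41.2] rpy [ 179.8    0.4 -174.9] gap 52.8 F [ 0.2 -0.5 -2.8] T [ 0.04 -0.05 -0.01] j [ 29.8  24.6  85.5   0.   69.4 -65.3]
d tool mm [ 3.6 -1.9 11.1] len 11.9
rotvec [ 0.004  0.008 -0.002]
```

Emit:
servo_tool(motion=[[45,2,-1,5,0.004,0.008,0],[45,0,0,4,0,0,0],[45,0,0,1.5,0,0,0],[45,0,0,1.5,0,0,0],[45,0,0,1.5,0,0,0]])

```text
time: 41.7
tool_pos: [541.8, 368.6, 29.8]
tcp_rot: [-180.0, -0.0, -174.9]
ft_force: [-8.1, -4.3, 15.8]
finger_gap: 52.9
```

```bash
python3 - <<'E'
from h import *
st()
E
```

```text
t 41.7 tcp [541.8 368.6  29.8] rpy [-180.    -0.  -174.9] gap 52.9 F [-8.1 -4.3 15.8] T [-0.82  1.4   0.05] j [ 29.8  25.6  85.5  -0.   69.  -65.3]
```

Seated at the expected height (29.7). Release, lift, and go back for the third tin.

Emit:
servo_tool(motion=[[85,0,0,0,0,0,0],[85,0,0,0,0,0,0],[85,0,0,0,0,0,0],[85,0,0,-15,0,0,0],[85,0,0,-25,0,0,0],[85,0,0,-30,0,0,0],[85,0,0,-35,0,0,0],[85,0,0,-40,0,0,0.12],[85,0,0,-40,0,0,0.14],[85,0,0,-30,0,0,0.145]])

```text
time: 42.7
tool_pos: [539.4, 367.3, 252.6]
tcp_rot: [-179.6, -0.3, 161.2]
ft_force: [0.4, -0.5, -0.2]
finger_gap: 84.9
```

Emit:
servo_tool(motion=[[85,0,0,0,0,0,0.145],[85,0,0,0,0,0,0.145],[85,0,0,0,0,0,0.145],[85,0,0,0,0,0,0.145],[85,0,0,0,0,0,0.145],[85,0,0,0,0,0,0.145],[85,0,0,0,0,0,0.145],[85,0,0,0,0,0,0.12],[85,0,0,0,0,0,0.02],[85,0,0,0,0,0,0]])

```text
time: 43.7
tool_pos: [543.1, 369.5, 277.2]
tcp_rot: [179.0, -0.5, 92.7]
ft_force: [-0.4, 0.4, -0.2]
finger_gap: 85.4
```

```bash
python3 - <<'E'
from h import *
st(); go(592.5,-264,275,91.4)
i=snapshot("top"); cv2.imwrite("pics/t12.png",i); T=cam("top")
g=cv2.medianBlur(cv2.cvtColor(i,cv2.COLOR_BGR2GRAY),3); b=g[192:245,335:435]
h=cv2.HoughCircles(cv2.resize(b,None,fx=4,fy=4,interpolation=cv2.INTER_CUBIC),cv2.HOUGH_GRADIENT,1,50,param1=80,param2=14,minRadius=34,maxRadius=48)
if h is not None:
  for x,y,r in h[0]: print(r/4,pt(T,335+x/4,192+y/4,128))
E
```

```text
t 43.7 tcp [543.1 369.5 277.2] rpy [179.   -0.5  92.7] gap 85.4 F [-0.4  0.4 -0.2] T [-0.   -0.02  0.  ] j [29.8 14.4 72.7 -0.  91.8 27.1]
d tool mm [-635.1   20.    -2.8] len 635.4
rotvec [ 0.017 -0.009  0.022]
10.35 [ 593.5 -268.4  128. ]
```

Emit:
servo_tool(motion=[[85,-15,0,0,0.016,-0.009,0.022],[85,-35,1.6,0,0,0,0],[85,-45,1.6,0,0,0,0],[85,-45,1.6,0,0,0,0],[85,-45,1.6,0,0,0,0],[85,-45,1.6,0,0,0,0],[85,-45,1.6,0,0,0,0],[85,-45,1.6,0,0,0,0],[85,-45,1.6,0,0,0,0],[85,-45,1.6,0,0,0,0]])

```text
time: 44.75
tool_pos: [567.6, -57.1, 278.3]
tcp_rot: [-179.6, 0.2, 92.4]
ft_force: [0.1, 1.2, 0.1]
finger_gap: 84.8
```

Emit:
servo_tool(motion=[[85,-45,1.6,0,0,0,0],[85,-45,1.6,0,0,0,0],[85,-45,1.6,0,0,0,0],[85,-45,1.6,0,0,0,0],[85,-25,1,0,0,0,0],[85,0,0,0,0,0,0]])

```text
time: 45.35
tool_pos: [576.8, -281.4, 279.1]
tcp_rot: [-179.2, 0.2, 92.2]
ft_force: [0.1, 0.8, -0.0]
finger_gap: 84.7
```

```bash
python3 - <<'E'
from h import *
st(); go(593,-265,175,91.4)
E
```

```text
t 45.35 tcp [ 576.8 -281.4  279.1] rpy [-179.2    0.2   92.2] gap 84.7 F [ 0.1  0.8 -0. ] T [0.04 0.02 0.01] j [-30.2  13.7  73.3  -0.6  93.5 -32.4]
d tool mm [ 16.2  18.2 103.8] len 106.6
rotvec [-0.013  0.004  0.013]
```

Emit:
servo_tool(motion=[[85,8,8,0,-0.012,0.004,0.013],[85,8,9,20,0,0,0],[85,0,1,30,0,0,0],[85,0,0,35,0,0,0],[85,0,0,10,0,0,0],[85,0,0,0,0,0,0]])

```text
time: 45.95
tool_pos: [596.4, -257.9, 184.3]
tcp_rot: [179.8, -0.2, 91.5]
ft_force: [0.2, -0.5, -0.1]
finger_gap: 85.2
```

```bash
python3 - <<'E'
from h import *
st(); lid(593,-265); go(593,-265,85,91.4)
E
```

```text
t 45.95 tcp [ 596.4 -257.9  184.3] rpy [179.8  -0.2  91.5] gap 85.2 F [ 0.2 -0.5 -0.1] T [-0.05  0.05  0.02] j [-28.   16.4  80.1   0.3  83.5 -29.6]
pred [273.4 233.6] near [([274.5, 234.5, 39.70000076293945], [593.8, -265.7, 128.0])]
d tool mm [-7.2 -4.2 99.9] len 100.3
rotvec [ 0.004 -0.003  0.002]
```

Emit:
servo_tool(motion=[[85,-3,-3,10,0.004,-0.003,0],[85,-3,-3,25,0,0,0],[85,0,-1,25,0,0,0],[85,0,0,20,0,0,0],[85,0,0,5,0,0,0],[85,0,0,0,0,0,0]])

```text
time: 46.6
tool_pos: [595.4, -267.3, 108.2]
tcp_rot: [179.2, 0.5, 91.6]
ft_force: [-0.4, 0.1, 0.3]
finger_gap: 84.6
```

```bash
python3 - <<'E'
from h import *
st(); go(593.5,-265.5,84,91.4)
E
```

```text
t 46.6 tcp [ 595.4 -267.3  108.2] rpy [179.2   0.5  91.6] gap 84.6 F [-0.4  0.1  0.3] T [ 0.01  0.04 -0.01] j [-28.6  19.4  84.6  -0.1  75.1 -30.2]
d tool mm [ 2.1 -2.2 24.2] len 24.4
rotvec [0.014 0.009 0.003]
```

Emit:
servo_tool(motion=[[85,1,-2,5,0.014,0.009,0],[85,1,-1,12,0,0,0],[85,0,0,8,0,0,0],[85,0,0,0,0,0,0],[85,0,0,0,0,0,0]])

```text
time: 47.1
tool_pos: [594.7, -266.7, 85.9]
tcp_rot: [179.7, 0.2, 91.6]
ft_force: [0.1, 0.1, 0.7]
finger_gap: 84.8
```

Emit:
servo_tool(motion=[[45,0,0,0,0,0,0],[45,0,0,0,0,0,0],[45,0,0,0,0,0,0],[45,0,0,0,0,0,0]])

```text
time: 47.5
tool_pos: [595.0, -266.9, 86.8]
tcp_rot: [179.7, 0.2, 91.6]
ft_force: [-0.0, 0.6, -3.2]
finger_gap: 53.1
```

```bash
python3 - <<'E'
from h import *
st()
E
```

```text
t 47.5 tcp [ 595.  -266.9   86.8] rpy [179.7   0.2  91.6] gap 53.1 F [-0.   0.6 -3.2] T [-0.03  0.03  0.05] j [-28.6  21.   84.9  -0.   73.7 -30.2]
```

Emit:
servo_tool(motion=[[45,0,0,-10,0,0,0],[45,0,0,-20,0,0,0],[45,0,0,-25,0,0,0],[45,0,0,-30,0,0,0],[45,0,0,-30,0,0,-0.12],[45,0,0,-30,0,0,-0.145],[45,0,0,-25,0,0,-0.145],[45,0,0,-10,0,0,-0.145],[45,0,0,0,0,0,-0.145],[45,0,0,0,0,0,-0.145]])

```text
time: 48.5
tool_pos: [591.9, -264.7, 276.0]
tcp_rot: [180.0, 0.1, 141.5]
ft_force: [-0.1, 1.2, -3.4]
finger_gap: 53.3
```

Emit:
servo_tool(motion=[[45,0,0,0,0,0,-0.145],[45,0,0,0,0,0,-0.145],[45,0,0,0,0,0,-0.145],[45,0,0,0,0,0,-0.145],[45,0,0,0,0,0,-0.12],[45,0,0,0,0,0,-0.04],[45,0,0,0,0,0,0],[45,0,0,0,0,0,0]])

```text
time: 49.3
tool_pos: [590.9, -263.7, 279.8]
tcp_rot: [-180.0, 0.1, -174.4]
ft_force: [-0.1, -0.6, -2.5]
finger_gap: 52.9
```

```bash
python3 - <<'E'
from h import *
st(); go(462.3,360.4,275,185.2)
E
```

```text
t 49.3 tcp [ 590.9 -263.7  279.8] rpy [-1.800e+02  1.000e-01 -1.744e+02] gap 52.9 F [-0.1 -0.6 -2.5] T [-0.02  0.01  0.03] j [ -28.6   13.9   73.     0.    93.  -124.2]
d tool mm [ 66.7 633.7   4.6] len 637.3
rotvec [-0.     0.001  0.008]
```

Emit:
servo_tool(motion=[[45,1,15,0,0,0,0],[45,4,35,0,0,0,0],[45,5,45,0,0,0,0],[45,5,45,0,0,0,0],[45,5,45,0,0,0,0],[45,5,45,0,0,0,0],[45,5,45,0,0,0,0],[45,5,45,0,0,0,0],[45,5,45,0,0,0,0],[45,5,45,0,0,0,0]])

```text
time: 50.3
tool_pos: [502.5, 154.6, 280.2]
tcp_rot: [179.9, 0.2, -175.5]
ft_force: [1.1, 0.7, -3.4]
finger_gap: 53.1
```

Emit:
servo_tool(motion=[[45,5,45,0,0,0,0],[45,5,45,0,0,0,0],[45,5,45,0,0,0,0],[45,4,40,0,0,0,0],[45,2,20,0,0,0,0],[45,0,0,0,0,0,0]])

```text
time: 50.9
tool_pos: [456.5, 363.5, 282.1]
tcp_rot: [179.7, 0.3, -175.4]
ft_force: [0.3, -0.5, -3.2]
finger_gap: 52.9
```

```bash
python3 - <<'E'
from h import *
st(); go(462.3,360.4,130,185.2)
E
```

```text
t 50.9 tcp [456.5 363.5 282.1] rpy [ 179.7    0.3 -175.4] gap 52.9 F [ 0.3 -0.5 -3.2] T [-0.04  0.03 -0.02] j [ 33.4   3.6  84.1   0.1  91.9 -61.2]
d tool mm [ -4.8  -4.4 152.1] len 152.2
rotvec [ 0.005  0.005 -0.011]
```

Emit:
servo_tool(motion=[[45,-2,-2,10,0.005,0.005,-0.01],[45,-2,-1,25,0,0,0],[45,0,0,35,0,0,0],[45,0,0,35,0,0,0],[45,0,0,30,0,0,0],[45,0,0,10,0,0,0],[45,0,0,0,0,0,0]])

```text
time: 51.6
tool_pos: [461.5, 354.7, 131.1]
tcp_rot: [-179.9, 0.0, -175.1]
ft_force: [-0.3, -0.3, -2.5]
finger_gap: 53.0
```

```bash
python3 - <<'E'
from h import *
st(); go(462.3,360.4,32,185.2)
E
```

```text
t 51.6 tcp [461.5 354.7 131.1] rpy [-179.9    0.  -175.1] gap 53.0 F [-0.3 -0.3 -2.5] T [-0.05  0.04 -0.02] j [ 32.6   8.7  94.6  -0.1  76.8 -62.3]
d tool mm [-1.2  5.9 99.1] len 99.3
rotvec [-0.002  0.    -0.005]
```

Emit:
servo_tool(motion=[[45,0,3,10,0,0,-0.005],[45,0,1,25,0,0,0],[45,0,0,25,0,0,0],[45,0,0,20,0,0,0],[45,0,0,5,0,0,0],[45,0,0,0,0,0,0]])

```text
time: 52.2
tool_pos: [468.5, 361.8, 52.7]
tcp_rot: [179.7, 0.8, -174.9]
ft_force: [0.6, 0.3, -2.9]
finger_gap: 52.9
```

```bash
python3 - <<'E'
from h import *
st(); go(462.3,360.4,32,185.2)
E
```

```text
t 52.2 tcp [468.5 361.8  52.7] rpy [ 179.7    0.8 -174.9] gap 52.9 F [ 0.6  0.3 -2.9] T [-0.02  0.04 -0.06] j [ 32.8  14.3  97.   -0.1  67.8 -62.3]
d tool mm [ 6.6 -1.  20.6] len 21.6
rotvec [ 0.005  0.014 -0.001]
```

Emit:
servo_tool(motion=[[45,3,-1,0,0.005,0.014,0],[45,3,0,5,0,0,0],[45,0,0,10,0,0,0],[45,0,0,2,0,0,0],[45,0,0,0,0,0,0]])

```text
time: 52.7
tool_pos: [465.3, 362.4, 39.8]
tcp_rot: [179.8, 0.4, -174.8]
ft_force: [-0.8, 0.3, -2.1]
finger_gap: 53.6
```

```bash
python3 - <<'E'
from h import *
st(); go(462.3,360.4,31,185.2)
E
```

```text
t 52.7 tcp [465.3 362.4  39.8] rpy [ 179.8    0.4 -174.8] gap 53.6 F [-0.8  0.3 -2.1] T [ 0.04  0.01 -0.03] j [ 32.9  15.4  97.2   0.   67.  -62.2]
d tool mm [ 3.3 -1.8  8.7] len 9.5
rotvec [ 0.003  0.006 -0.001]
```

Emit:
servo_tool(motion=[[45,1.5,-1,4,0.003,0.006,0],[45,0,0,3,0,0,0],[45,0,0,1.5,0,0,0],[45,0,0,1.5,0,0,0]])

```text
time: 53.1
tool_pos: [464.2, 361.4, 30.7]
tcp_rot: [180.0, 0.0, -174.8]
ft_force: [-10.8, -7.3, 23.7]
finger_gap: 53.1
```

```bash
python3 - <<'E'
from h import *
st()
E
```

```text
t 53.1 tcp [464.2 361.4  30.7] rpy [ 180.     0.  -174.8] gap 53.1 F [-10.8  -7.3  23.7] T [-1.12  1.72  0.  ] j [ 32.9  16.2  97.3   0.   66.5 -62.3]
```

Seated. Release, lift, and move aside so the cameras have a clear view.

Emit:
servo_tool(motion=[[85,0,0,0,0,0,0],[85,0,0,0,0,0,0],[85,0,0,0,0,0,0],[85,0,0,-15,0,0,0],[85,0,0,-25,0,0,0],[85,0,0,-35,0,0,0],[85,0,0,-40,0,0,0],[85,0,0,-45,0,0,0],[85,0,0,-45,0,0,0],[85,0,0,-45,0,0,0]])

```text
time: 54.1
tool_pos: [460.9, 359.2, 288.7]
tcp_rot: [-179.8, -0.4, -174.8]
ft_force: [0.8, 0.8, 0.4]
finger_gap: 84.8
```

Emit:
servo_tool(motion=[[85,20,-20,-20,0,0,0],[85,20,-40,0,0,0,0],[85,20,-40,0,0,0,0],[85,20,-40,0,0,0,0],[85,10,-30,0,0,0,0],[85,0,0,0,0,0,0],[85,0,0,0,0,0,0],[85,0,0,0,0,0,0]])

```text
time: 54.9
tool_pos: [387.0, 179.0, 330.7]
tcp_rot: [179.6, 1.3, -174.8]
ft_force: [0.1, -0.5, -0.7]
finger_gap: 84.9
```

```bash
python3 - <<'E'
from h import *
st()
a=snapshot("top"); b=snapshot("scene"); cv2.imwrite("pics/tF.png",a); cv2.imwrite("pics/sF.png",b)
L=cv2.resize(a[165:345,145:460],None,fx=2.5,fy=2.5,interpolation=cv2.INTER_CUBIC)
S=cv2.resize(b[150:290,110:430],None,fx=2.46,fy=1.07) if 0 else b[140:290,110:430]
cv2.imwrite("pics/F.png",np.vstack([L,np.zeros((4,L.shape[1],3),np.uint8)])[:454])
i0=cv2.imread("pics/top0.png"); d=cv2.absdiff(a,i0).max(2)
T=cam("top"); g=cv2.medianBlur(cv2.cvtColor(a,cv2.COLOR_BGR2GRAY),3)[185:290,150:225]
h=cv2.HoughCircles(cv2.resize(g,None,fx=4,fy=4,interpolation=cv2.INTER_CUBIC),cv2.HOUGH_GRADIENT,1,60,param1=60,param2=14,minRadius=32,maxRadius=44)
c=np.array([540,367.5]);an=np.radians(5.2)
if h is not None:
  for x,y,r in h[0]:
    p=pt(T,150+x/4,185+y/4,72); q=p[:2]-c; print(r/4,p,"tray xy",np.round([q@[np.cos(an),np.sin(an)],q@[-np.sin(an),np.cos(an)]],1))
E
```

```text
t 54.9 tcp [387.  179.  330.7] rpy [ 179.6    1.3 -174.8] gap 84.9 F [ 0.1 -0.5 -0.7] T [ 0.    0.01 -0.02] j [ 1.780e+01 -2.250e+01  1.024e+02  1.000e-01  9.870e+01 -7.740e+01]
8.725 [464.4 358.   72. ] tray xy [-76.1  -2.6]
9.85 [541.2 368.9  72. ] tray xy [1.3 1.3]
10.575 [619.4 378.4  72. ] tray xy [80.1  3.7]
9.15 [588.7 318.7  72. ] tray xy [ 44.1 -53. ]
```

View pics/F.png

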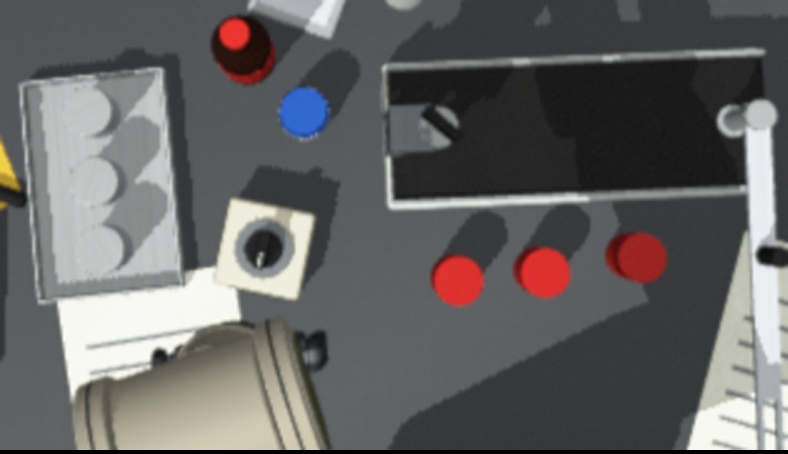

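```bash
python3 -c "
from bench import *
print(hand_in())"
```

```text
the job is handed in; nothing more can be done
None
```

I finished every step and handed the job in at about 55 s of the 208 s allowed; `hand_in()` gave no verdict.

- **Knob:** I turned it anticlockwise until it met a hard stop. It had moved about 1.56 rad when the wrist torque jumped to 1.7 N m and the fingers slipped a little past it. Its pointer now faces the front of the controller.
- **Captive screw:** I pulled it up about 9.5 mm and drove it 2.40 rad of wrist turn in a single grasp. In the picture afterwards the wing had turned about 2.37 rad (single edges ±2°) and was still raised. The stop itself showed only as a slight torque rise (0.3 N m).
- **Hold-down bar:** It is swung about 1.54 rad, worked out from the handle position.
- **Tins:** All three stand in the tray, at about (−76, −3), (1, 1) and (80, 4) mm in its frame. Each met the tray floor at the height I expected.

The final top view shows the deck empty, the bar open and the three red look-alikes where they were. The bottle and jar in that view are upright. I did not measure the gel bottle, square lid or scoop again at the end. The arm was clear and touching nothing.

The check for tins in the tray also returned a fourth circle at (44, −53) mm. It lies on a shadow between tins and is not a tin.

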